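# Thread a peg carrier onto the bent drying rail

## Robot

A 7-joint arm with a two-finger parallel gripper is mounted at the origin on the work surface. World frame = base frame: x ahead of the robot, y to its left, z up, the work surface at z = 0. Lengths are in m, angles in rad, forces in N, time in s.
With the tool pointing down it reaches from about 0.425 to 0.925 m from the base axis. Payload 6.8 kg.
Tool frame: the origin (TCP) lies at the very end of the fingers, on their centre line; the grasp point (between the pads) lies 19 mm behind it; x points along the fingers, y is the direction in which the jaws open and shut, and the axes are right-handed (so a half turn about x gives the same grasp; the last joint's range is limited). The gripper opens to 88 mm and grips with 3 to 60 N. Pads are 20 mm wide; open, the fingers measure 115 mm over their backs; the gripper's body (75 mm by 178 mm) begins 61 mm behind the grasp point.
Start: joints at [1.031, 0.477, 0.022, 1.555, -0.011, 1.109, -0.083], TCP at [0.283, -0.613, 0.191] pointing down, gripper open.
Joint ranges: [-2.96, 2.96], [-0.34, 2.1], [-1.41, 1.46], [0.24, 2.44], [-1.37, 4.51], [0.17, 1.92], [-2.96, 2.96]. Speed limits (rad/s): [2.39, 2.39, 3.14, 3.14, 3.14, 3.14, 3.14].

## Interface

Orientations are given as a unit quaternion [w, x, y, z].
In Python, from station import bot gives the robot as it stands. The module is installed in compiled form; this text tells all that it offers.
- The arm moves only by the tool carry_out, never from a script. Its argument "series" is a list that holds one entry, the list of rows, each a list of 6 numbers: the shift along the tool's x, y, z normalised to -1 to 1, where 1 is 0.75 m, then the turn, a rotation vector about the tool's x, y, z normalised to -1 to 1, where 1 is pi rad. A call has 1 to 10 rows; each row shifts and turns the commanded pose from where the row before left it, along the tool's axes as they then stand; what a row does not reach is not made up. A row lasts 1/12 s, in which the tool goes at most 41.7 mm and 7.16 degrees, less where a joint would pass 70% of its speed; a pose out of reach is approached as far as the arm can. A call with a number of a shift or a turn outside -1 to 1 is refused whole. A call with a gripper value outside its range is refused whole. "claw" is the opening, from -1 (shut) to 1 (fully open), set as the call begins (left out, the last holds). The fingers move at their own pace and stop on an object; "squeeze" is the grip in N (left out, the last holds). Time passes only in rows, so rows that do not move let the fingers close. It gives the time, the measured TCP pose, the force and the opening at its end, in the units of the state.
- bot.read_state(): the state, without advancing time (a new reading comes with each control period).
- bot.camera(name): name is "side" or "top" or "wrist"; returns the picture (480x640x3 uint8, red, green, blue); there is no depth.
- bot.camera_info(name): a dict with "K" (3x3 intrinsics, pixels), "camera_from_world" (4x4, takes a point from world to camera coordinates). Camera axes: x right, y down, z forward; pixel columns grow to the right and rows downward; lengths in m; the calibration is good to about 2 mm. A picture is of the moment at which its call begins: read the wrist's pose just before it. camera_info takes no time and is no camera call; for the wrist camera it gives the pose at the moment of the call.
- bot.close_job(): hands the job in, once; it reports no verdict.
Trained networks look in the newest picture that a camera, given by its name, has taken for a name from the list of things; names that differ only in an ending like _2 or _b are one class to them, and where a whole thing is asked for, a point or a joint stands for the part that bears it (a point fixed in the world has none). Each returns a list of dicts, best first, with "p" (0 to 1); they miss things now and then, are a little off and sometimes report something else, mostly with a low value. They report only what shows in the picture. A call takes as long as a camera call. They do not tell look-alikes from the thing itself.
- bot.trace(camera, thing): "pixels" (480x640 bool, what is visible of it) and "rect" ([left, top, right, bottom] in pixels, round what is visible of it).
The state is a dict: "time_s": time; "joint_pos": joint angles; "dq": joint speeds; "effort": joint torques, N m; "eef_pos": TCP position; "orientation": TCP orientation; "contact_force": force on the tool from outside, world axes, zero at the start; "ft_torque": the same for the moment, N m; "gripper_width": finger opening in m.
Only numpy, scipy, OpenCV 4.12 (cv2) and the standard library are available. Lean on these libraries where they do the work, as an engineer would, in place of code of your own. Each camera call takes 0.05 s, during which the arm holds its last target.

## Task

Pick up the drilled wooden peg carrier, thread it onto the free end of the bent drying rail and slide it along the rail, around the bend, until its block sits fully home against the clamp at the top of the post. Work gently and do not force the rail: let the carrier feel its way round, never pressing harder than about 20 N. Let go of it there, hanging upright on the rail, and leave the two jars and the brush where they are.

Things in the scene. Friction and masses are not known exactly. Their poses are not given: they have to be found in the camera images.
- stand: Fixed: wooden foot 110 x 110 x 12 mm (origin centre of underside), steel post 16 mm thick at its centre, on top a dark clamp block 40 mm long along the rail, 30 wide, 24 high. The clamp holds a rigid level steel rod, 10 mm thick (the rail), 130 mm above the table. It leaves the clamp within 12 degrees of the foot's x axis; its rear end, behind the clamp, has a 22 mm ball and takes no carrier.
- stop (a point): Point on the post's axis at rail height, mid-clamp; axes those of the foot. The rail's straight far leg points at it and ends, at the bend, 60 to 85 mm from it. The bend has a 50 mm centre-line radius and turns 50 to 75 degrees (coming from the tip: to the left, seen from above). The clamp face that stops the carrier is 20 mm from this point: when home the bore centre is 32 mm from it.
- tip (a point): Outermost point of the rail's free, rounded end, on its centre line; x points along the straight free leg out of the rail's end (away from the bend), z up. The free leg is 55 to 95 mm long from here to the bend. The rail was bent by hand: leg lengths and bend angle differ each time and no reading gives them, so where the bend begins must be felt or seen.
- bore (a point): Centre of the carrier's 13 mm through bore, which runs along x (either face may go first), z up. The carrier: loose beech block 24 mm long along the bore, 40 wide, 52 high, on a steel sole 32 x 44 x 10 mm, square stem on top; 104 mm tall, 0.12 to 0.2 kg, bottom-heavy so that it hangs upright on the rail. The bore's centre is 44 mm above its underside, 18 mm below the block's top.
- stem (a point): The centre of the carrier's grip stem, shaped like a wooden clothes peg: 16 x 16 mm, 42 mm high, 39 mm straight above the bore's centre (83 mm above the carrier's underside), sides along the carrier's x and y. Can be pinched from above across either pair of sides.
- jar: Bystander: white-painted closed jar, 72 mm across, 100 mm tall; origin at its underside. Leave alone.
- small_jar: Bystander: clear closed jar with a yellow lid, 60 mm across, 80 mm tall; origin at its underside. Leave alone.
- brush: Bystander: paint brush lying on the table; origin at its underside. Leave alone.
Not all that is in view belongs to the job. Of the things shaped like the stand, the wooden one is meant.

How it is judged:
By the outcome, as a careful person would: the job done as asked, in the order asked, and still so for the second after the job is handed in, with the robot touching nothing.
It also fails if it takes over 72 s, if anything falls off the work surface, if the arm or the gripper's body presses on something with over 40 N, if the wrist force passes 120 N, or if a joint passes its speed limit or range.

## Working session

There is one attempt and no reset: what is moved stays moved. The work goes in short steps, Python scripts to look and compute and a tool call to move; the robot and the scene stay as the last step left them, time stands still between calls to the robot, and variables do not carry over. Pictures are saved under pics/ and viewed, and the job is handed in when it is done.

Besides the shell and the picture viewer there is one more tool, called after "Emit:" in YAML: its name, and indented under it one key for each argument. carry_out: Moves the arm, as the interface text tells. Scaled input: -1 to 1 covers 0.75 m each way for a shift and pi rad each way for a turn. Its arguments: {"type":"object","properties":{"series":{"type":"array"},"claw":{"type":"number"},"squeeze":{"type":"number"}},"required":["series"]}

```bash
mkdir -p pics; cat > h.py <<'E'
import numpy as np, cv2
from station import bot
def snap(n,f):
    im=bot.camera(n); cv2.imwrite('pics/'+f,cv2.cvtColor(im,cv2.COLOR_RGB2BGR)); return im
def P(n):
    i=bot.camera_info(n); return np.array(i['K'])@np.array(i['camera_from_world'])[:3]
def proj(M,p):
    q=M@np.append(p,1); return q[:2]/q[2]
def atz(M,uv,z):
    # world point on plane z
    A=[];b=[]
    u,v=uv
    r1=M[0]-u*M[2]; r2=M[1]-v*M[2]
    A=np.array([r1[:2],r2[:2]]); b=-np.array([r1[2]*z+r1[3],r2[2]*z+r2[3]])
    return np.append(np.linalg.solve(A,b),z)
def tri(Ms,uvs):
    A=[];
    for M,(u,v) in zip(Ms,uvs): A+= [M[0]-u*M[2], M[1]-v*M[2]]
    A=np.array(A); x,*_=np.linalg.lstsq(A[:,:3],-A[:,3],rcond=None); return x, A[:,:3]@x+A[:,3]
E
python3 - <<'E'
from h import *
snap('side','s0.png');snap('top','t0.png');snap('wrist','w0.png')
s=bot.read_state();print(s)
for n in('side','top','wrist'):
    i=bot.camera_info(n);print(n,np.round(i['K'],1).tolist());print(np.round(i['camera_from_world'],3))
    for t in('stand','bore','tip','jar','small_jar','brush','stem'):
        r=bot.trace(n,t); print(n,t,[(round(d['p'],2),np.round(d['rect']).tolist(),int(d['pixels'].sum())) for d in r])
E
```

```text
{'time_s': 0.15, 'joint_pos': array([ 1.03087677,  0.47761991,  0.02233956,  1.55615303, -0.01148744,
        1.10930247, -0.08311526]), 'dq': array([ 5.16602572e-04, -2.97240190e-03, -4.42456014e-04, -1.81105491e-03,
        8.01181919e-04,  2.47384578e-05,  7.48037445e-04]), 'effort': array([ 2.94009486e-03, -5.83289659e+01,  1.53686218e+00, -2.72875875e+01,
       -5.41723764e-02,  1.44503391e-02,  7.95373376e-05]), 'eef_pos': array([ 0.28229811, -0.6126075 ,  0.19032859]), 'orientation': array([-0.15103428, -0.69055031, -0.15195182,  0.69082528]), 'contact_force': array([ 0.27490796, -0.33153409, -0.68334206]), 'ft_torque': array([-0.01565766, -0.01434504, -0.06727604]), 'gripper_width': 0.0876373006031116}
side [[519.1, 0.0, 316.9], [0.0, 519.1, 251.5], [0.0, 0.0, 1.0]]
[[-0.884 -0.467  0.024  0.503]
 [-0.285  0.496 -0.82   0.153]
 [ 0.371 -0.732 -0.572  1.111]
 [ 0.     0.     0.     1.   ]]
side stand [(0.83, [260.0, 201.0, 310.0, 298.0], 2110), (0.77, [354.0, 243.0, 422.0, 362.0], 3274), (0.59, [94.0, 281.0, 169.0, 418.0], 4168)]
side bore [(0.62, [381.0, 180.0, 400.0, 216.0]
[... 699 characters left out ...]
, (0.45, [350.0, 188.0, 367.0, 193.0], 58)]
top bore [(0.66, [448.0, 242.0, 470.0, 258.0], 222)]
top tip [(0.43, [350.0, 189.0, 365.0, 192.0], 55), (0.43, [326.0, 288.0, 345.0, 294.0], 75)]
top jar [(0.88, [255.0, 165.0, 280.0, 200.0], 596)]
top small_jar [(0.95, [220.0, 248.0, 243.0, 275.0], 424)]
top brush [(0.91, [398.0, 187.0, 468.0, 211.0], 769)]
top stem [(0.77, [449.0, 244.0, 467.0, 257.0], 219)]
wrist [[335.0, 0.0, 321.0], [0.0, 335.0, 235.6], [0.0, 0.0, 1.0]]
[[ 0.419 -0.908 -0.002 -0.674]
 [-0.872 -0.403  0.278 -0.033]
 [-0.253 -0.114 -0.961  0.394]
 [ 0.     0.     0.     1.   ]]
wrist stand []
wrist bore []
wrist tip []
wrist jar []
wrist small_jar []
wrist brush []
wrist stem []
```

View pics/s0.png

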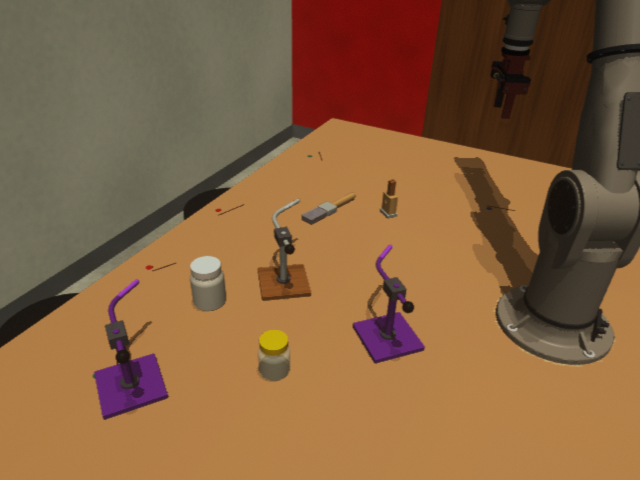

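View pics/t0.png

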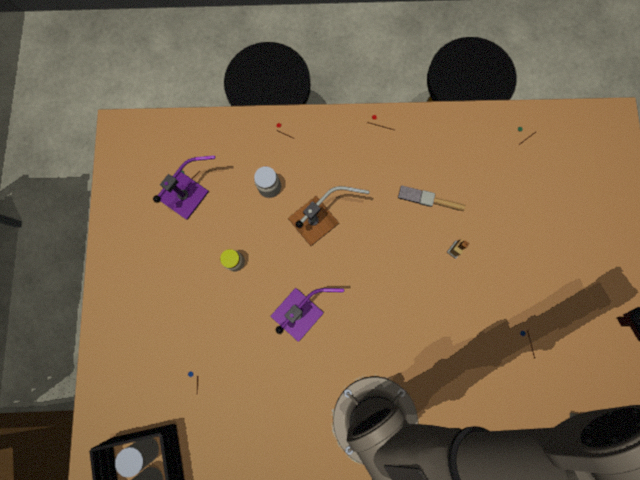

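Three stand shapes are visible: purple at side (130,350)/top (180,190), purple at side (390,305)/top (297,315), and one with a wooden brown foot and steel rail at side (285,250)/top (315,215). The wooden one is meant. The carrier is at side (390,200)/top (457,248). I'll confirm both in an enlarged crop.

```bash
python3 - <<'E'
import cv2,numpy as np
s=cv2.imread('pics/s0.png');t=cv2.imread('pics/t0.png')
a=cv2.resize(s[170:310,240:415],(700,560),interpolation=cv2.INTER_CUBIC)
cv2.imwrite('pics/s0c.png',a)
b=cv2.resize(t[170:270,280:480],(800,400),interpolation=cv2.INTER_CUBIC);cv2.imwrite('pics/t0c.png',b)
from h import *
Mt,Ms=P('top'),P('side')
# rough: carrier stem
for n,a,b in(('stemtop',(461,243),(391.5,182)),('tip',(367,191.5),(297,202)),('clamp',(313,211),(284,234))):
    x,r=tri([Mt,Ms],[a,b]);print(n,x.round(4),r.round(4))
print(atz(Mt,(457,250),0.02))
E
```

```text
stemtop [ 0.4748 -0.2425  0.1052] [ 0.4602  1.5389 -1.3555 -0.2881]
tip [0.6225 0.0109 0.1245] [ 0.2149  0.5228 -0.4704 -0.131 ]
clamp [0.5691 0.1605 0.133 ] [ 0.0432  0.1036 -0.0934 -0.0261]
[ 0.47216802 -0.25403575  0.02      ]
```

View pics/s0c.png

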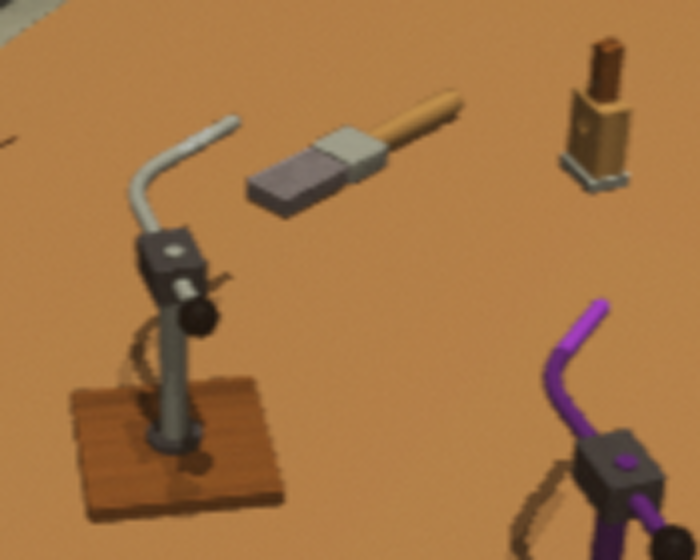

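View pics/t0c.png

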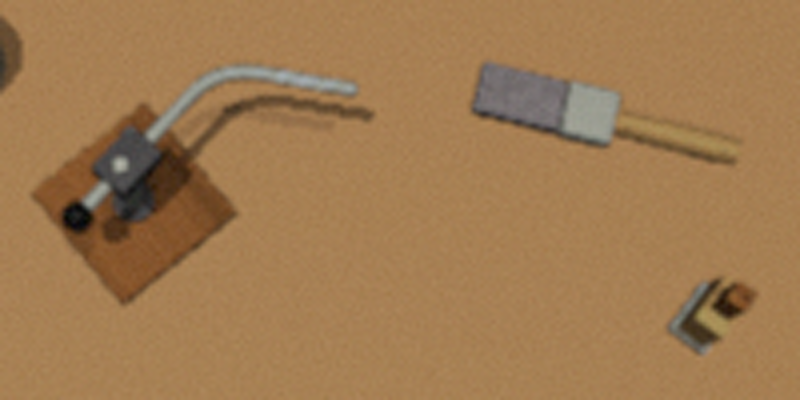

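Confirmed: the brown wooden foot with the bare steel rail is the stand meant, and the carrier's bore hole faces left in the side view. Next I work out the wrist camera geometry and a viewpoint above the carrier.

```bash
cat >> h.py <<'E'
from scipy.spatial.transform import Rotation as Ro
def tool():
    s=bot.read_state(); q=s['orientation']; R=Ro.from_quat([q[1],q[2],q[3],q[0]]); return np.array(s['eef_pos']),R,s
def rel(p,R,pt,Rt):
    d=R.inv().apply(np.array(pt)-p)/0.75; w=(R.inv()*Rt).as_rotvec()/np.pi
    return d.round(4),w.round(4)
def down(yaw):  # tool x down, tool y (jaw) at world yaw
    y=np.array([np.cos(yaw),np.sin(yaw),0]);x=np.array([0,0,-1.]);return Ro.from_matrix(np.stack([x,y,np.cross(x,y)],1))
E
python3 - <<'E'
from h import *
p,R,s=tool();print(R.as_matrix().round(3))
C=np.array(bot.camera_info('wrist')['camera_from_world']);cw=-C[:3,:3].T@C[:3,3]
print('cam in tool',R.inv().apply(cw-p).round(4),'axes in tool(cols x,y,z)',(R.inv().as_matrix()@C[:3,:3].T).round(3))
print('jaw yaw',np.degrees(np.arctan2(*R.as_matrix()[[1,0],1])))
E
```

```text
[[ 0.     0.418 -0.908]
 [-0.    -0.908 -0.418]
 [-1.     0.    -0.   ]]
cam in tool [-0.195  -0.0005 -0.0778] axes in tool(cols x,y,z) [[ 0.002 -0.278  0.961]
 [ 1.     0.001 -0.002]
 [-0.     0.961  0.278]]
jaw yaw -65.26118548606149
```

```bash
python3 - <<'E'
from h import *
Mt,Ms=P('top'),P('side')
# carrier yaw from the sole corners in the crop (top): scale 4, offset 280,170
for c in((668,327),(703,353),(703,280)): print(c,atz(Mt,(280+c[0]/4,170+c[1]/4),0.008).round(4))
# side crop scale 4 offset 240,170: sole corners
for c in((560,157),(597,190),(629,180)): print(c,atz(Ms,(240+c[0]/4,170+c[1]/4),0.005).round(4))
for c in((352,90),(240,72),(205,82),(152,137)): print('rail',atz(Mt,(280+c[0]/4,170+c[1]/4),0.13).round(4))
E
```

```text
(668, 327) [ 0.4693 -0.2279  0.008 ]
(703, 353) [ 0.4496 -0.2521  0.008 ]
(703, 280) [ 0.5039 -0.2559  0.008 ]
(560, 157) [ 0.5008 -0.2561  0.005 ]
(597, 190) [ 0.4612 -0.2267  0.005 ]
(629, 180) [ 0.4466 -0.2508  0.005 ]
rail [0.6192 0.0092 0.13  ]
rail [0.6337 0.0857 0.13  ]
rail [0.627  0.1099 0.13  ]
rail [0.5888 0.1468 0.13  ]
```

```bash
python3 - <<'E'
from h import *
p,R,s=tool();print(rel(p,R,(0.475,-0.248,0.185),down(np.radians(-37))))
print(rel(p,R,(0.475,-0.248,0.185),R))
E
```

```text
(array([ 0.0081, -0.3347, -0.4368]), array([-0.157, -0.   , -0.   ]))
(array([ 0.0081, -0.3347, -0.4368]), array([0., 0., 0.]))
```

Emit:
carry_out:
  series:
    - [[0.001,-0.0335,-0.0437,0,0,0],[0.001,-0.0335,-0.0437,0,0,0],[0.001,-0.0335,-0.0437,0,0,0],[0.001,-0.0335,-0.0437,0,0,0],[0.001,-0.0335,-0.0437,0,0,0],[0.001,-0.0335,-0.0437,0,0,0],[0.001,-0.0335,-0.0437,0,0,0],[0.001,-0.0335,-0.0437,0,0,0],[0,-0.0335,-0.0437,0,0,0],[0,-0.0335,-0.0437,0,0,0]]
  claw: 1

```text
time_s: 2.03
eef_pos: [0.4756, -0.2459, 0.1854]
orientation: [0.152, 0.691, 0.151, -0.691]
contact_force: [0.6, -1.0, -0.6]
gripper_width: 0.088
```

Emit:
carry_out:
  series:
    - [[0,0,0,-0.039,0,0],[0,0,0,-0.039,0,0],[0,0,0,-0.039,0,0],[0,0,0,-0.039,0,0],[0,0,0,0,0,0],[0,0,0,0,0,0]]

```text
time_s: 2.53
eef_pos: [0.475, -0.2478, 0.1851]
orientation: [0.313, 0.634, 0.313, -0.634]
contact_force: [1.0, 0.3, 0.4]
gripper_width: 0.0875
```

```bash
python3 - <<'E'
from h import *
p,R,s=tool();print(s['time_s'],p,s['joint_pos'].round(2),s['contact_force'].round(2));M=P('wrist');np.save('M1.npy',M)
snap('wrist','w1.png')
for t in('bore','stem'):
  print([(d['p'],np.round(d['rect']),np.argwhere(d['pixels']).mean(0)[::-1]) for d in bot.trace('wrist',t)])
E
```

```text
2.5333 [ 0.47500555 -0.24783639  0.18513761] [ 0.56  0.27 -0.23  1.88  0.07  1.   -0.36] [1.01 0.33 0.44]
[(0.56, array([302., 200., 346., 248.]), array([324.10960452, 220.22937853]))]
[(0.89, array([306., 198., 342., 248.]), array([324.15993359, 219.82733813]))]
```

View pics/w1.png

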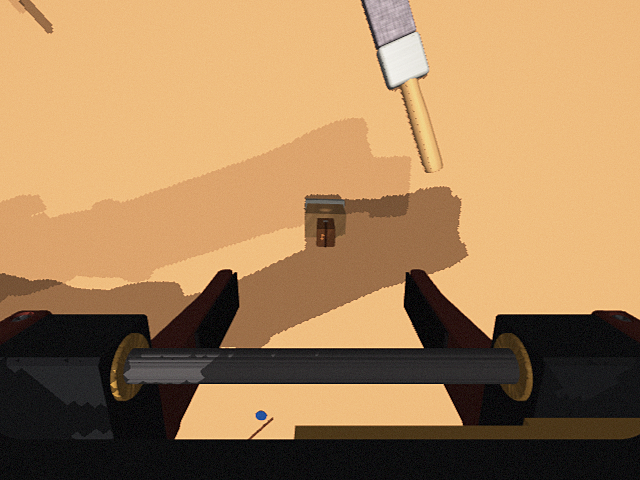

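```bash
python3 - <<'E'
from h import *
t=cv2.imread('pics/w1.png')
b=cv2.resize(t[185:260,280:370],(720,600),interpolation=cv2.INTER_CUBIC);b=cv2.convertScaleAbs(b,alpha=1.7);cv2.imwrite('pics/w1c.png',b)
E
```

```text
(no output)
```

View pics/w1c.png

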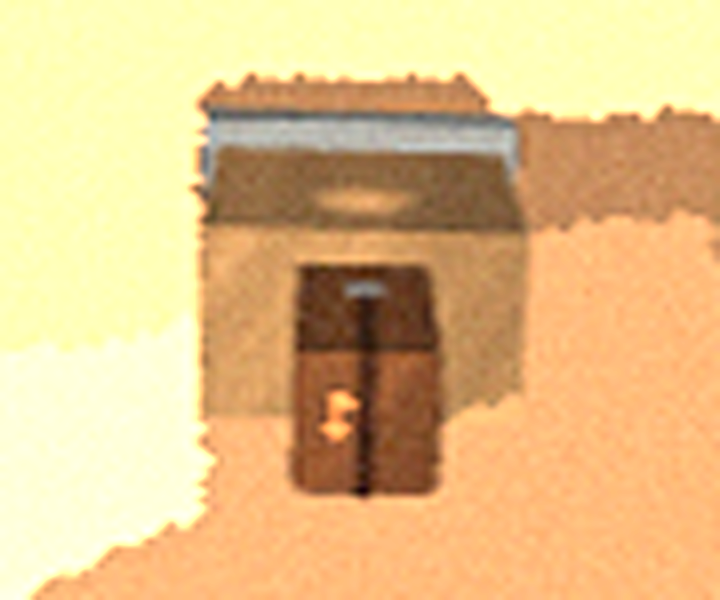

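```bash
python3 - <<'E'
from h import *
M=np.load('M1.npy');o=np.array([280,185])
f=lambda c,z:atz(M,np.array(c)/8+o-0.5+.0625,z)
st=f((366.5,421.5),.104);print('stem',st)
for c in((293,350),(440,350),(440,493),(293,493)):print(f(c,.104).round(4))
a,b=f((203,227),.062),f((525,232),.062);print(a,b,np.degrees(np.arctan2(*(b-a)[[1,0]])),np.linalg.norm(b-a))
a,b=f((210,112),.010),f((518,118),.01);print(a,b,np.degrees(np.arctan2(*(b-a)[[1,0]])),np.linalg.norm(b-a))
ti=P('top');sd=P('side');px=np.array(st);px[2]=.104
x,r=tri([M,sd],[(325.4,237.3),(391.5,181.5)]);print(x,r); x,r=tri([M,ti],[(325.4,237.3),(463.5,244)]);print(x,r)
p,R,s=tool();print(p, rel(p,R,(st[0],st[1],.15),down(np.radians(-37.6))))
E
```

```text
stem [ 0.47597628 -0.25239807  0.104     ]
[ 0.4746 -0.2413  0.104 ]
[ 0.487  -0.2508  0.104 ]
[ 0.4774 -0.2636  0.104 ]
[ 0.4648 -0.254   0.104 ]
[ 0.46801109 -0.23088879  0.062     ] [ 0.4986489  -0.25507701  0.062     ] -38.29071820528066 0.039035184781667
[ 0.46999281 -0.22594489  0.01      ] [ 0.50358123 -0.25267378  0.01      ] -38.51197503543001 0.042925696911636856
[ 0.47558347 -0.25307643  0.10118216] [ 0.01480895 -0.02994826  0.02099726 -0.003446  ]
[ 0.47594765 -0.25085294  0.10080302] [-0.33972106 -0.70481726  0.55327303  0.06541714]
[ 0.47499122 -0.24778293  0.18508918] (array([0.0468, 0.0048, 0.0041]), array([ 0.0014,  0.    , -0.    ]))
```

Emit:
carry_out:
  series:
    - [[0.02,0.0048,0.0041,0.0055,0,0],[0.04,0,0,0,0,0],[0.04,0,0,0,0,0],[0.03,0,0,0,0,0],[0.0175,0,0,0,0,0],[0.01,0,0,0,0,0],[0,0,0,0,0,0],[0,0,0,0,0,0]]
  claw: 0

```text
time_s: 3.35
eef_pos: [0.4764, -0.2524, 0.0673]
orientation: [0.309, 0.636, 0.309, -0.636]
contact_force: [-0.5, -0.3, 0.4]
gripper_width: 0.0445
```

```bash
python3 - <<'E'
from h import *
p,R,s=tool();print(s['time_s'],p,s['joint_pos'].round(2),s['contact_force'].round(2),s['gripper_width']);
print(rel(p,R,(.4758,-.2525,.067),down(np.radians(-38.3))))
t=cv2.cvtColor(snap('wrist','w2.png'),cv2.COLOR_RGB2BGR)
cv2.imwrite('pics/w2c.png',cv2.resize(t[200:450,170:470],(720,600)))
E
```

```text
3.35 [ 0.47636815 -0.25243972  0.06729148] [ 0.54  0.42 -0.21  1.98  0.12  0.75 -0.41] [-0.5  -0.31  0.43] 0.04448270878790867
(array([ 0.0004, -0.0005,  0.0005]), array([ 0.0005, -0.    , -0.0001]))
```

View pics/w2c.png

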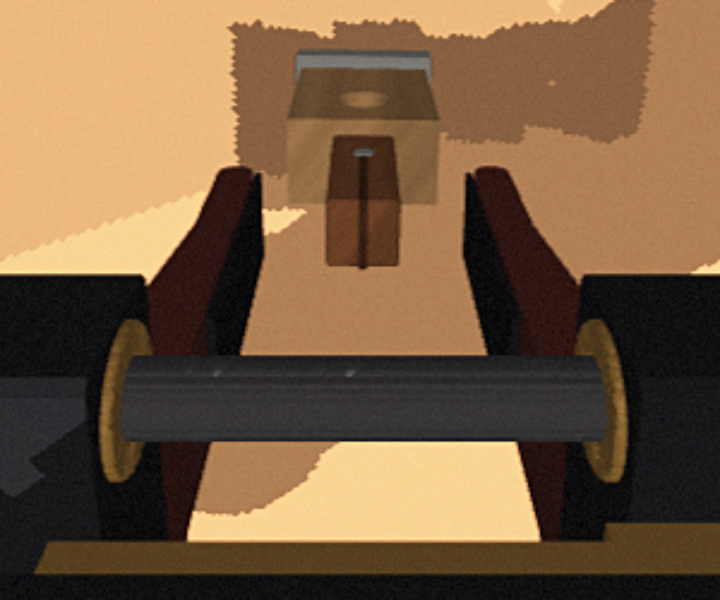

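Emit:
carry_out:
  series:
    - [[0,0,0,0,0,0],[0,0,0,0,0,0],[0,0,0,0,0,0],[0,0,0,0,0,0],[0,0,0,0,0,0]]
  claw: -1
  squeeze: 25

```text
time_s: 3.82
eef_pos: [0.4763, -0.2525, 0.0673]
orientation: [0.309, 0.636, 0.309, -0.636]
contact_force: [-0.7, -0.1, 1.6]
gripper_width: 0.0155
```

Emit:
carry_out:
  series:
    - [[-0.02,0,0,0,0,0],[-0.04,0,0,0,0,0],[-0.045,0,0,-0.0383,0,0],[-0.045,0,0,-0.0383,0,0],[-0.045,0,0,-0.0383,0,0],[-0.035,0,0,-0.0383,0,0],[0,0.01,-0.024,0,0,0],[0,0.0191,-0.0471,0,0,0],[0,0.0191,-0.0471,0,0,0],[0,0.0191,-0.0471,0,0,0]]

```text
time_s: 4.65
eef_pos: [0.5486, -0.1389, 0.2395]
orientation: [-0.451, -0.544, -0.451, 0.544]
contact_force: [-0.0, -0.5, -2.2]
gripper_width: 0.0159
```

Emit:
carry_out:
  series:
    - [[0,0.0191,-0.0471,0,0,0],[0,0.0191,-0.0471,0,0,0],[0,0.009,-0.023,0,0,0],[0,0,0,0,0,0],[0,0,0,0,0,0]]

```text
time_s: 5.07
eef_pos: [0.5993, -0.0586, 0.2388]
orientation: [-0.452, -0.543, -0.453, 0.544]
contact_force: [-1.3, -0.2, -2.1]
gripper_width: 0.0155
```

```bash
python3 - <<'E'
from h import *
p,R,s=tool();print(s['time_s'],p,s['joint_pos'].round(2),s['contact_force'].round(2),s['gripper_width'],s['ft_torque']);
np.save('M3.npy',P('wrist'));snap('wrist','w3.png')
for t in('tip','bore','stand'):
  print(t,[(d['p'],np.round(d['rect'])) for d in bot.trace('wrist',t)])
E
```

```text
5.0667 [ 0.59925191 -0.05862552  0.23880248] [ 0.31  0.35 -0.41  1.66  0.15  1.17 -0.32] [-1.27 -0.24 -2.11] 0.015547369597092025 [-0.04895569 -0.02942051  0.01773695]
tip [(0.83, array([322.,  83., 333., 148.])), (0.74, array([  0.,  83.,  10., 118.]))]
bore [(0.69, array([288., 221., 352., 311.]))]
stand [(0.9, array([188.,   1., 338., 151.])), (0.56, array([  0.,   0.,  70., 116.]))]
```

View pics/w3.png

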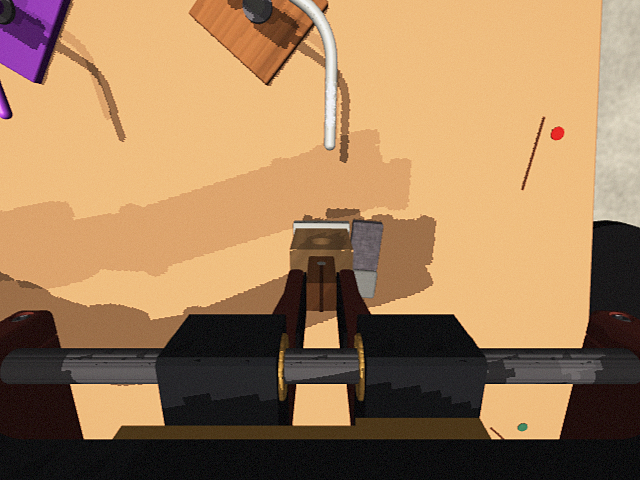

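Emit:
carry_out:
  series:
    - [[-0.03,0,-0.03,0,0,0],[-0.03,0,-0.03,0,0,0],[-0.02,0,-0.02,0,0,0],[0,0,0,0,0,0],[0,0,0,0,0,0]]

```text
time_s: 5.68
eef_pos: [0.6106, -0.0014, 0.3]
orientation: [0.452, 0.544, 0.451, -0.544]
contact_force: [-0.9, -0.5, -1.1]
gripper_width: 0.015
```

```bash
python3 - <<'E'
from h import *
p,R,s=tool();print(s['time_s'],p,s['contact_force'].round(2));
np.save('M4.npy',P('wrist'));snap('wrist','w4.png')
for t in('tip','stand'):
  r=bot.trace('wrist',t);print(t,[(d['p'],np.round(d['rect'])) for d in r])
E
```

```text
5.6833 [ 0.61056799 -0.00143007  0.30004963] [-0.88 -0.47 -1.08]
tip [(0.93, array([ 45., 125.,  75., 182.])), (0.8, array([321., 151., 331., 203.]))]
stand [(0.6, array([  2.,  11., 110., 180.]))]
```

View pics/w4.png

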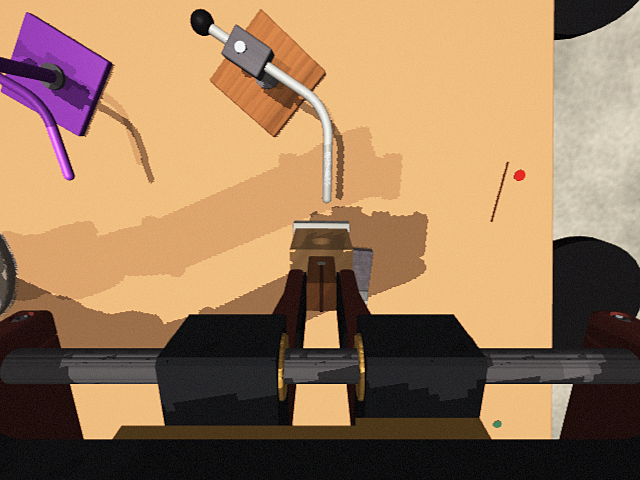

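```bash
cat > fit.py <<'E'
from h import *
from scipy.optimize import least_squares
def mask(f,roi):
    im=cv2.imread('pics/'+f);hsv=cv2.cvtColor(im,cv2.COLOR_BGR2HSV)
    m=((hsv[...,1]<50)&(hsv[...,2]>110)).astype(np.uint8)
    k=np.zeros_like(m);x0,y0,x1,y1=roi;k[y0:y1,x0:x1]=1;m&=k
    n,l,st,_=cv2.connectedComponentsWithStats(m);j=1+np.argmax(st[1:,4]);return l==j
def cl(th,ss):
    x,y,ph,L1,be,L2=th
    d=lambda a:np.array([np.cos(a),np.sin(a)])
    P0=np.array([x,y]);e1=P0+L1*d(ph);c=e1+.05*d(ph+np.pi/2);e2=c+.05*d(ph+be-np.pi/2);out=[]
    for s in ss:
        if s<L1: out.append(P0+s*d(ph))
        elif s<L1+.05*be: out.append(c+.05*d(ph+(s-L1)/.05-np.pi/2))
        else: out.append(e2+(s-L1-.05*be)*d(ph+be))
    return np.array(out),e2+L2*d(ph+be)
def back(f,M,roi,z=.13):
    m=mask(f,roi);v,u=np.nonzero(m);return np.array([atz(M,(a,b),z)[:2] for a,b in zip(u,v)]),m
def fit(pts):
    ss=np.linspace(0,.2,401)
    from scipy.spatial import cKDTree
    def res(th):
        C,_=cl(np.append(th,.07),ss);C=C[2:]
        d,_=cKDTree(C).query(pts);return d
    t0=pts[np.argmin(pts[:,1])]
    b=least_squares(res,[t0[0],-.01+t0[1],1.38,.075,1.0],x_scale=[.01,.01,.1,.01,.1],loss='soft_l1',f_scale=.003)
    return b.x,res(b.x)
E
python3 - <<'E'
from fit import *
for f,M,roi in(('w3.png','M3.npy',(292,0,345,155)),('w4.png','M4.npy',(266,55,340,210))):
    M=np.load(M);pts,m=back(f,M,roi)
    im=cv2.imread('pics/'+f);im[m]=(0,0,255)
    th,r=fit(pts);ph=th[2]
    d=np.array([np.cos(ph),np.sin(ph)]);s=(pts-th[:2])@d; near=np.abs((pts-th[:2])@[-d[1],d[0]])<.002
    s0=s[near].min();tip=th[:2]+s0*d;print(f,len(pts),'tip',tip.round(4),'yaw',np.degrees(ph).round(2),'L1',(th[3]-s0).round(4),'bend',np.degrees(th[4]).round(1),'rms',r.std(), r.max())
    C,_=cl(np.append(th,.07),np.linspace(0,.2,100))
    for c in C:
        q=proj(M,[*c,.13]).astype(int);cv2.circle(im,tuple(int(a) for a in q),0,(0,255,0),-1)
    cv2.imwrite('pics/f'+f,cv2.resize(im[0:240,180:420],(600,600)))
E
```

```text
w3.png 1797 tip [0.6195 0.0092] yaw 78.44 L1 0.0681 bend 79.3 rms 0.001327996505066681 0.005128461623789261
w4.png 1495 tip [0.6194 0.0084] yaw 78.72 L1 0.0696 bend 58.0 rms 0.0013298565869076038 0.004899486785428931
```

View pics/fw4.png

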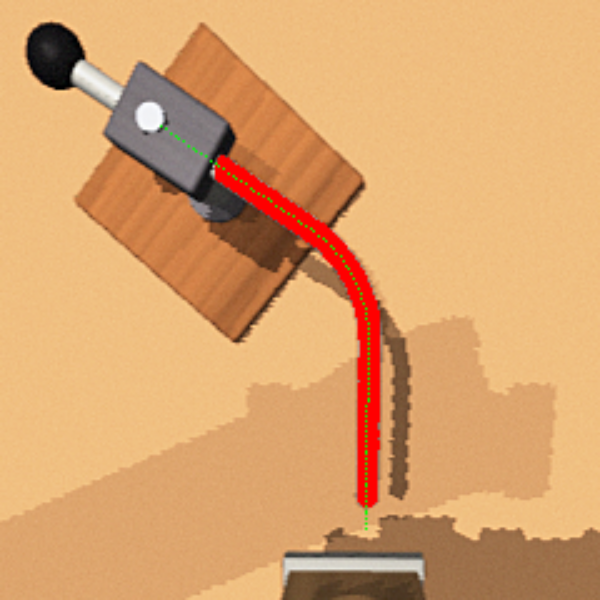

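```bash
python3 - <<'E'
from fit import *
M=np.load('M4.npy');st=atz(M,(239.6,46.8),.145);print('post',st)
a=np.radians(78.7);d=np.array([np.cos(a),np.sin(a)]);tip=np.array([.6194,.0088])
C,stop=cl([*tip,a,.0696,np.radians(58),.0],[0]);print('bend end',stop,'dist to post',np.linalg.norm(st[:2]-stop),'yaw to post',np.degrees(np.arctan2(*(st[:2]-stop)[::-1])))
# check with top cam and side cam
for n,f in(('top','t0'),('side','s0')):
    Mt=P(n);print(n,'tip',proj(Mt,[*tip,.13]),'post',proj(Mt,st))
p,R,s=tool();t=tip-d*.035
print(p,rel(p,R,[*t,.1535],down(a-np.pi/2)))
E
```

```text
post [0.56621396 0.17048536 0.145     ]
bend end [0.61829804 0.12323673] dist to post 0.0703220052421069 yaw to post 137.78691443969845
top tip [368.14971947 192.4398539 ] post [309.19745603 211.12004582]
side tip [298.1861133  199.86601095] post [282.62371897 231.8436802 ]
[ 0.60946913 -0.0034711   0.29793037] (array([0.1926, 0.0099, 0.0278]), array([0.003 , 0.0006, 0.0007]))
```

```bash
python3 - <<'E'
from h import *
for i in range(4):
    p,R,s=tool();C=np.array(bot.camera_info('wrist')['camera_from_world']);print(s['time_s'],p.round(4),np.abs(s['dq']).max().round(4),s['joint_pos'].round(4),(-C[:3,:3].T@C[:3,3]).round(4)); bot.camera('top')
E
```

```text
5.8333 [ 0.6095 -0.0035  0.2979] 0.0043 [ 0.2361  0.3259 -0.4351  1.5569  0.1417  1.2927 -0.4061] [0.6253 0.0729 0.4928]
5.8833 [ 0.6095 -0.0032  0.298 ] 0.009 [ 0.2359  0.326  -0.4353  1.5567  0.1416  1.2928 -0.4062] [0.6254 0.0731 0.4929]
5.9333 [ 0.6097 -0.0028  0.2981] 0.0088 [ 0.2357  0.326  -0.4357  1.5563  0.1414  1.2929 -0.4063] [0.6254 0.0735 0.4931]
5.9833 [ 0.6098 -0.0024  0.2984] 0.0076 [ 0.2355  0.326  -0.4361  1.5559  0.1414  1.2929 -0.4063] [0.6255 0.0738 0.4933]
```

Emit:
carry_out:
  series:
    - [[0.005,0.0049,0.018,0.003,0,0],[0.025,0.005,0.0098,0,0,0],[0.035,0,0,0,0,0],[0.04,0,0,0,0,0],[0.035,0,0,0,0,0],[0.025,0,0,0,0,0],[0.015,0,0,0,0,0],[0.0085,0,0,0,0,0],[0.004,0,0,0,0,0],[0,0,0,0,0,0]]

```text
time_s: 6.87
eef_pos: [0.6142, -0.0231, 0.1553]
orientation: [0.449, 0.546, 0.449, -0.546]
contact_force: [0.4, -0.6, -0.8]
gripper_width: 0.0158
```

Emit:
carry_out:
  series:
    - [[0,0,0,0,0,0],[0,0,0,0,0,0],[0,0,0,0,0,0],[0,0,0,0,0,0],[0,0,0,0,0,0],[0,0,0,0,0,0]]

```text
time_s: 7.37
eef_pos: [0.6139, -0.0228, 0.1553]
orientation: [0.449, 0.546, 0.449, -0.546]
contact_force: [-1.0, -0.4, -2.0]
gripper_width: 0.0158
```

```bash
python3 - <<'E'
from fit import *
p,R,s=tool();print(s['time_s'],p.round(4),s['contact_force'].round(2),np.abs(s['dq']).max());
M=P('wrist');np.save('M5.npy',M);snap('wrist','w5.png');snap('side','s5.png')
p2,R,s=tool();a=np.radians(78.7);d=np.array([np.cos(a),np.sin(a)]);tip=np.array([.6194,.0088])
print(p2,rel(p2,R,[*(tip-d*.035),.1535],down(a-np.pi/2)))
print('tip px',proj(M,[*tip,.13]))
E
```

```text
7.3667 [ 0.6139 -0.0228  0.1553] [-1.03 -0.37 -2.04] 0.003593434817334274
[ 0.61385874 -0.02276814  0.15515473] (array([ 0.0022, -0.001 ,  0.0039]), array([ 0.0009,  0.    , -0.0001]))
tip px [318.78170849 210.27415046]
```

View pics/w5.png

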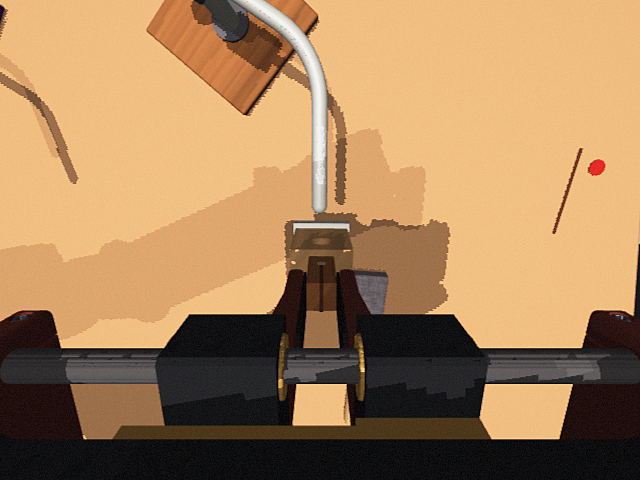

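Rail tip at about (319,212) in the wrist view, block front face centred near x=321. Enlarge and refit here; check the side view.

```bash
python3 - <<'E'
from fit import *
M=np.load('M5.npy');pts,m=back('w5.png',M,(284,0,335,216))
th,r=fit(pts);ph=th[2];d=np.array([np.cos(ph),np.sin(ph)]);s=(pts-th[:2])@d; near=np.abs((pts-th[:2])@[-d[1],d[0]])<.002
s0=s[near].min();tip=th[:2]+s0*d;print('tip',tip.round(4),'yaw',np.degrees(ph).round(2),'L1',(th[3]-s0).round(4),'bend',np.degrees(th[4]).round(1),'rms',r.std(), r.max())
p,R,s=tool();print('jaw heading',np.degrees(np.arctan2(*R.as_matrix()[[1,0],1]))+90, 'tip in tool',R.inv().apply([*tip,.13]-p))
im=cv2.imread('pics/w5.png')[180:280,265:375];cv2.imwrite('pics/w5c.png',cv2.convertScaleAbs(cv2.resize(im,(660,600),interpolation=cv2.INTER_CUBIC),alpha=1.6))
im=cv2.imread('pics/s5.png')[140:300,240:400];cv2.imwrite('pics/s5c.png',cv2.resize(im,(600,600),interpolation=cv2.INTER_CUBIC))
E
```

```text
tip [0.619  0.0077] yaw 78.41 L1 0.0695 bend 37.3 rms 0.0013395845650358527 0.005435666982125499
jaw heading 78.86525606333593 tip in tool [ 0.02515416 -0.00085654 -0.03085184]
```

View pics/w5c.png

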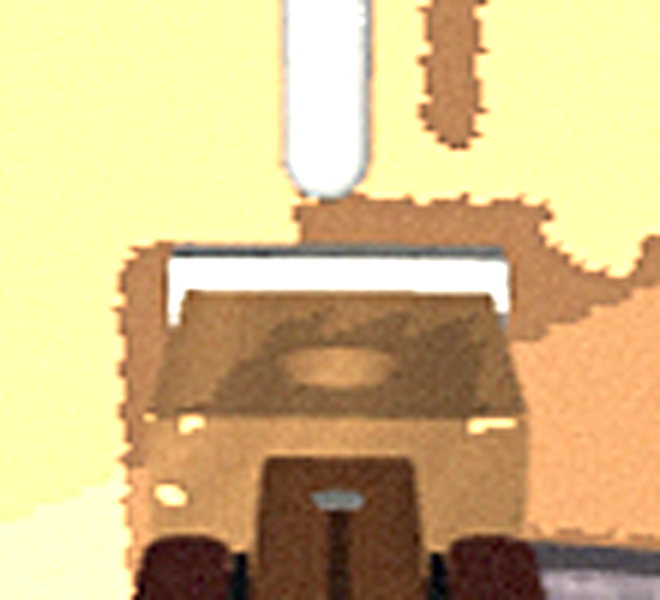

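View pics/s5c.png

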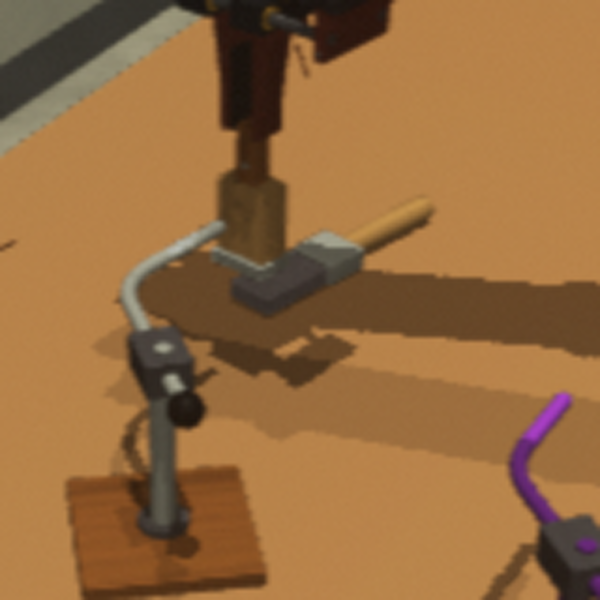

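Emit:
carry_out:
  series:
    - [[0.0012,-0.0009,0,0.0017,0,0],[0.0012,-0.0008,0,0,0,0],[0,0,-0.004,0,0,0],[0,0,-0.006,0,0,0],[0,0,-0.004,0,0,0],[0,0,-0.002,0,0,0],[0,0,0,0,0,0],[0,0,0,0,0,0],[0,0,0,0,0,0]]

```text
time_s: 8.22
eef_pos: [0.615, -0.0109, 0.1532]
orientation: [-0.448, -0.547, -0.448, 0.547]
contact_force: [-0.2, 0.4, -1.6]
gripper_width: 0.0152
```

```bash
cat >> h.py <<'E'
def show(f,roi,k,alpha=1.5):
    t=cv2.cvtColor(snap('wrist',f),cv2.COLOR_RGB2BGR);x0,y0,x1,y1=roi
    cv2.imwrite('pics/c'+f,cv2.convertScaleAbs(cv2.resize(t[y0:y1,x0:x1],None,fx=k,fy=k,interpolation=cv2.INTER_CUBIC),alpha=alpha))
def rep():
    p,R,s=tool();print('t',round(s['time_s'],2),'p',p.round(4),'F',s['contact_force'].round(2),'Ftool',R.inv().apply(s['contact_force']).round(2),'T',s['ft_torque'].round(2),'head',round(np.degrees(np.arctan2(*R.as_matrix()[[1,0],1]))+90,2),'w',round(s['gripper_width'],4)); return p,R
E
python3 - <<'E'
from h import *
p,R=rep();print(R.inv().apply(np.array([.6192,.0082,.13])-p)); show('w6.png',(265,170,375,270),6)
E
```

```text
t 8.22 p [ 0.615  -0.0109  0.1532] F [-0.25  0.38 -1.6 ] Ftool [ 1.6  -0.32 -0.33] T [ 0.01 -0.08 -0.04] head 78.55 w 0.0152
[ 0.02324519  0.00036812 -0.01958734]
```

View pics/cw6.png

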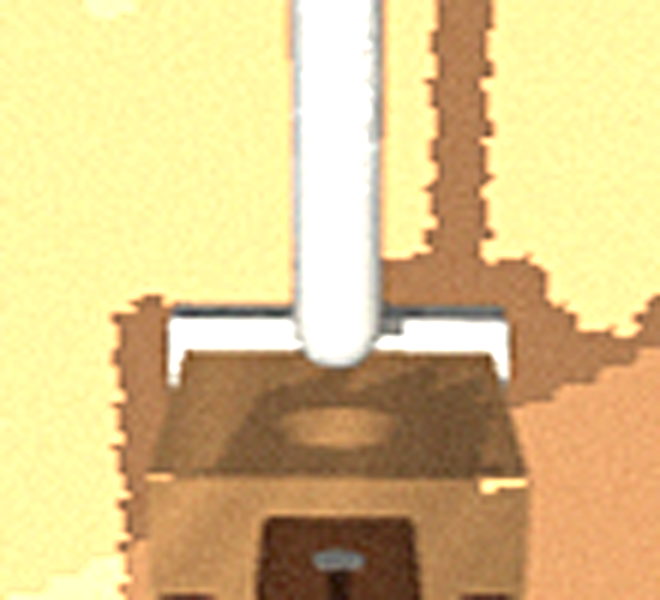

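Emit:
carry_out:
  series:
    - [[0,0,-0.003,0,0,0],[0,0,-0.003,0,0,0],[0,0,-0.0025,0,0,0],[0,0,-0.002,0,0,0],[0,0,-0.002,0,0,0],[0,0,0,0,0,0],[0,0,0,0,0,0]]

```text
time_s: 8.85
eef_pos: [0.6168, -0.0014, 0.1533]
orientation: [0.448, 0.547, 0.448, -0.547]
contact_force: [0.5, 0.7, -1.6]
gripper_width: 0.0157
```

```bash
python3 - <<'E'
from h import *
p,R=rep();print(R.inv().apply(np.array([.6192,.0082,.13])-p)); show('w7.png',(265,170,375,270),6)
E
```

```text
t 8.85 p [ 0.6168 -0.0014  0.1533] F [ 0.48  0.67 -1.6 ] Ftool [ 1.6   0.34 -0.75] T [-0.02 -0.03 -0.01] head 78.57 w 0.0157
[ 0.02326783  0.00040591 -0.00992298]
```

View pics/cw7.png

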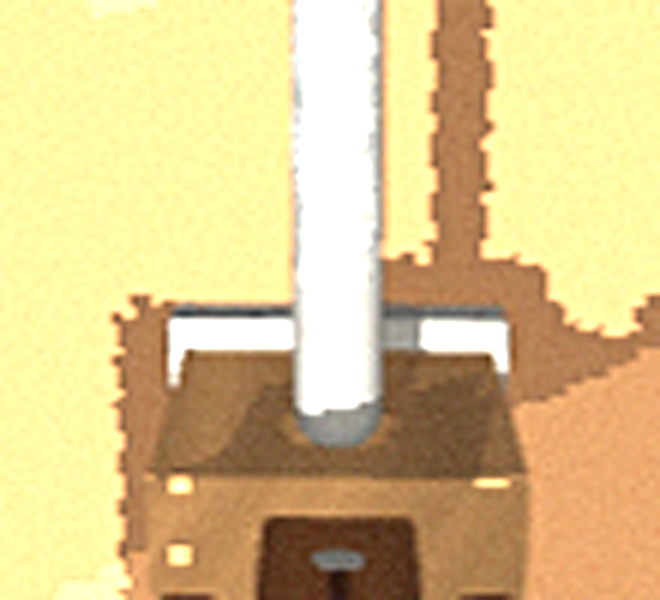

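Emit:
carry_out:
  series:
    - [[0,0,-0.002,0,0,0],[0,0,-0.002,0,0,0],[0,0,-0.002,0,0,0],[0,0,-0.002,0,0,0],[0,0,0,0,0,0]]

```text
time_s: 9.32
eef_pos: [0.6181, 0.0049, 0.1533]
orientation: [0.448, 0.547, 0.448, -0.547]
contact_force: [-0.3, -0.9, -2.3]
gripper_width: 0.0154
```

```bash
python3 - <<'E'
from h import *
p,R=rep();print(R.inv().apply(np.array([.6192,.0082,.13])-p)); show('w8.png',(265,170,375,270),6)
E
```

```text
t 9.32 p [0.6181 0.0049 0.1533] F [-0.26 -0.89 -2.29] Ftool [ 2.29 -0.08  0.92] T [-0.02 -0.03  0.03] head 78.59 w 0.0154
[ 0.02330205  0.00043533 -0.00345665]
```

View pics/cw8.png

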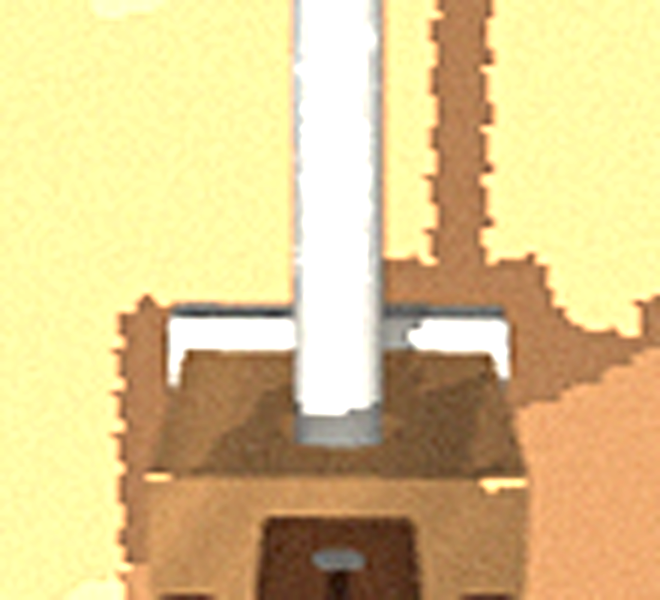

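Emit:
carry_out:
  series:
    - [[0,0,-0.004,0,0,0],[0,0,-0.008,0,0,0],[0,0,-0.01,0,0,0],[0,0,-0.01,0,0,0],[0,0,-0.01,0,0,0],[0,0,-0.006,0,0,0],[0,0,-0.002,0,0,0],[0,0,0,0,0,0]]

```text
time_s: 10.03
eef_pos: [0.6255, 0.0419, 0.1532]
orientation: [0.448, 0.547, 0.448, -0.547]
contact_force: [-0.1, -0.7, -1.7]
gripper_width: 0.0156
```

```bash
python3 - <<'E'
from fit import *
p,R=rep();print('s',-R.inv().apply(p-np.array([.6192,.0082,.13]))); np.save('M9.npy',P('wrist'));show('w9.png',(200,50,420,270),2.7,1)
M=np.load('M9.npy');pts,m=back('w9.png',M,(200,40,345,225))
im=cv2.imread('pics/w9.png')
p0=np.array([.6192,.0082])
ss=np.linspace(0,.2,401)
from scipy.spatial import cKDTree
a0=np.radians(78.6)
def res(t):
    C,_=cl([p0[0]+t[0]*np.sin(a0),p0[1]-t[0]*np.cos(a0),t[1],t[2],t[3],.07],ss);return cKDTree(C).query(pts)[0]
b=least_squares(res,[0,a0,.0695,1.0],x_scale=[.003,.05,.01,.1],loss='soft_l1',f_scale=.003);print(len(pts),b.x,np.degrees(b.x[[1,3]]))
E
```

```text
t 10.03 p [0.6255 0.0419 0.1532] F [-0.05 -0.74 -1.68] Ftool [1.68 0.1  0.73] T [-0.02 -0.07 -0.05] head 78.62 w 0.0156
s [0.02324157 0.00048801 0.0343099 ]
2719 [-0.01912989  1.07612732  0.05731288  1.32457424] [61.65755352 75.89251359]
```

View pics/cw9.png

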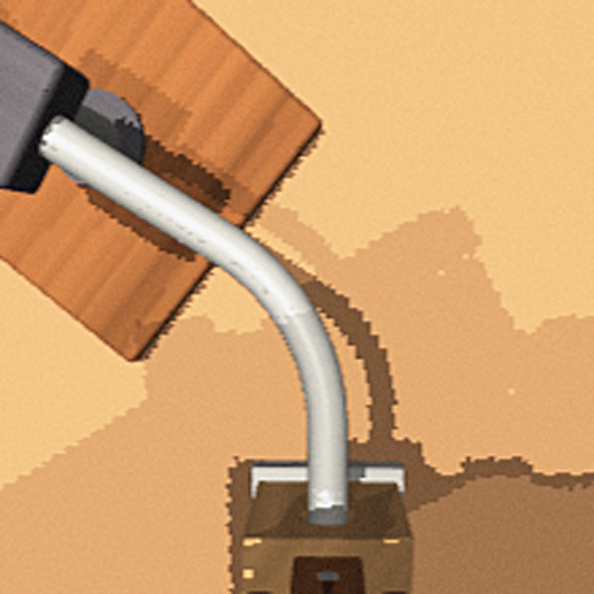

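```bash
python3 - <<'E'
from fit import *
from scipy.spatial import cKDTree
M=np.load('M9.npy');pts,m=back('w9.png',M,(212,40,345,219))
im=cv2.imread('pics/w9.png');im[m]=(0,0,255)
p0=np.array([.6192,.0082]);ss=np.linspace(0,.25,501);a0=np.radians(78.6)
def th(t): return [p0[0]+t[0]*np.sin(a0),p0[1]-t[0]*np.cos(a0),a0+t[1],t[2],t[3],.07]
def res(t): return cKDTree(cl(th(t),ss)[0]).query(pts)[0]
best=None
for L in(.06,.07,.08):
  for be in(.9,1.05,1.2):
    b=least_squares(res,[0,0,L,be],x_scale=[.003,.02,.01,.1],loss='soft_l1',f_scale=.003)
    if best is None or b.cost<best.cost:best=b
b=best;print(len(pts),b.x,np.degrees(b.x[[1,3]]),res(b.x).max())
C,_=cl(th(b.x),ss)
for c in C:
    q=proj(M,[*c,.13]);
    if 0<q[0]<640 and 0<q[1]<480: im[int(q[1]+.5),int(q[0]+.5)]=(0,255,0)
cv2.imwrite('pics/f9.png',cv2.resize(im[50:270,200:420],(594,594),interpolation=cv2.INTER_NEAREST))
E
```

```text
2593 [-0.00347029 -0.05119525  0.0665915   1.07513162] [-2.93327179 61.60050437] 0.005734005287384048
```

View pics/f9.png

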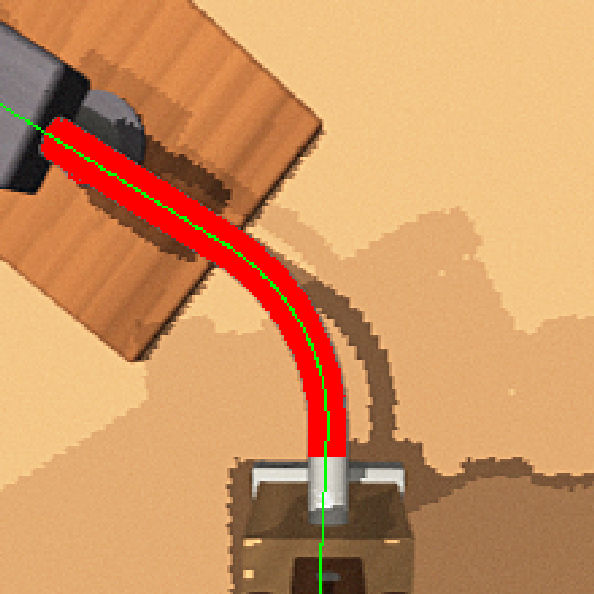

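```bash
python3 - <<'E'
from fit import *
from scipy.spatial import cKDTree
ss=np.linspace(0,.25,501);a0=np.radians(78.6);p0=np.array([.6192,.0082])
sets={}
for k,f,M,roi in((9,'w9.png','M9.npy',(212,40,345,219)),(4,'w4.png','M4.npy',(266,55,340,210)),(5,'w5.png','M5.npy',(284,0,335,216))):
    sets[k],_=back(f,np.load(M),roi)
def th(t): return [p0[0]+t[0]*np.sin(a0),p0[1]-t[0]*np.cos(a0),a0+t[1],t[2],t[3],.07]
for name,keys in(('9',[9]),('4',[4]),('4+9',[4,9]),('4+5+9',[4,5,9])):
    pts=np.vstack([sets[k] for k in keys])
    def res(t): return np.append(cKDTree(cl(th(t),ss)[0]).query(pts)[0],[ (t[1]/.008)*.003*5]*1)
    best=None
    for L in(.06,.07,.08):
        b=least_squares(res,[0,0,L,1.03],x_scale=[.003,.02,.01,.1],loss='soft_l1',f_scale=.003,bounds=([-.0015,-.009,.05,.8],[.0015,.009,.1,1.4]))
        if best is None or b.cost<best.cost:best=b
    t=best.x;C,e=cl(th(t)[:5]+[0],ss);print(name,t.round(4),'heads',np.degrees([a0+t[1],a0+t[1]+t[3]]).round(2),'bend start',cl(th(t),[t[2]])[0].round(4),'end',e.round(4),'post dist',np.linalg.norm(e-[.5662,.1705]).round(4))
E
```

```text
9 [-0.     -0.      0.0691  1.0247] heads [ 78.6  137.31] bend start [[0.6328 0.076 ]] end [0.6177 0.1226] post dist 0.0703
4 [0.0000e+00 1.0000e-04 6.9600e-02 1.0134e+00] heads [ 78.61 136.67] bend start [[0.633  0.0765]] end [0.6183 0.1227] post dist 0.0707
4+9 [0.0000e+00 2.0000e-04 6.9300e-02 1.0215e+00] heads [ 78.61 137.14] bend start [[0.6329 0.0761]] end [0.6179 0.1226] post dist 0.0705
4+5+9 [-0.     -0.      0.0696  1.0304] heads [ 78.6  137.64] bend start [[0.6329 0.0764]] end [0.6176 0.1232] post dist 0.0699
```

```bash
cat > plan.py <<'E'
from fit import *
import sys,json,os
MOD=json.load(open('mod.json')) if os.path.exists('mod.json') else dict(th=[.6192-.0005*np.sin(np.radians(78.6)),.0082+.0005*np.cos(np.radians(78.6)),float(np.radians(78.6)),.0694,1.0243,.0703],off=[0,0])
def pose(s):
    ss=np.linspace(s-.012,s+.012,49)
    C,_=cl(MOD['th'],np.maximum(ss,0)) if s>.012 else cl(MOD['th'],ss)
    ch=C[-1]-C[0];psi=np.arctan2(ch[1],ch[0]);n=np.array([-np.sin(psi),np.cos(psi)])
    c0=cl(MOD['th'],[s])[0][0];dv=(C-c0)@n
    return c0+n*(dv.max()+dv.min())/2,psi
def cur_s(p):
    ss=np.linspace(-.03,.2,2301);C=cl(MOD['th'],ss)[0];i=np.argmin(((C-p[:2])**2).sum(1));return ss[i]
def rows(svals,z=.1533):
    p,R=rep();s0=cur_s(p);c,psi=pose(s0);h=np.arctan2(*R.as_matrix()[[1,0],1])+np.pi/2
    lat=(p[:2]-c)@[-np.sin(psi),np.cos(psi)]
    print('s %.4f lateral(left+) %.2fmm yawerr %.2f'%(s0,lat*1e3,np.degrees(h-psi)))
    P0,R0=p.copy(),R;out=[]
    for s in svals:
        c,psi=pose(s);Pt=np.array([*c,z]);Rt=down(psi-np.pi/2)
        d=R0.inv().apply(Pt-P0)/.75;w=(R0.inv()*Rt).as_rotvec()/np.pi
        out.append([round(float(v),4) for v in (*d,*w)]);
        P0,R0=Pt,Rt
    print(json.dumps(out).replace('-0.0,','0,').replace('0.0,','0,'))
E
python3 - <<'E'
from plan import *
p,R,s=tool();s0=cur_s(p)
rows(s0+np.cumsum([.002]+[.003]*7+[.002]))
E
```

```text
t 10.08 p [0.6254 0.0412 0.1532] F [-0.51 -0.6  -1.95] Ftool [ 1.95 -0.39  0.69] T [-0.03 -0.03  0.01] head 78.58 w 0.0151
s 0.0336 lateral(left+) -0.11mm yawerr -0.02
[[-0.0001, -0.0001, -0.0027, -0.0001, 0.0001, 0.0], [0, 0, -0.004, 0, 0, 0.0], [0, 0, -0.004, 0, 0, 0.0], [0, 0, -0.004, 0, 0, 0.0], [0, 0, -0.004, 0, 0, 0.0], [0, 0, -0.004, 0, 0, 0.0], [0, 0, -0.004, 0, 0, 0.0], [0, 0, -0.004, 0, 0, 0.0], [0, 0, -0.0027, -0.0002, 0, 0.0]]
```

Emit:
carry_out:
  series:
    - [[0,0,-0.0025,0,0,0],[0,0,-0.004,0,0,0],[0,0,-0.004,0,0,0],[0,0,-0.004,0,0,0],[0,0,-0.004,0,0,0],[0,0,-0.004,0,0,0],[0,0,-0.003,0,0,0],[0,0,-0.002,0,0,0],[0,0,0,0,0,0],[0,0,0,0,0,0]]

```text
time_s: 10.92
eef_pos: [0.6295, 0.0613, 0.1533]
orientation: [-0.448, -0.547, -0.448, 0.547]
contact_force: [-0.4, 0.2, -1.7]
gripper_width: 0.0152
```

```bash
python3 - <<'E'
from plan import *
p,R,s=tool();s0=cur_s(p)
rows(s0+np.cumsum([.0015]+[.002]*7))
E
```

```text
t 10.92 p [0.6295 0.0613 0.1533] F [-0.36  0.16 -1.75] Ftool [ 1.75 -0.39 -0.09] T [ 0.02 -0.06 -0.  ] head 78.57 w 0.0152
s 0.0541 lateral(left+) -0.14mm yawerr -0.03
[[0, -0.0002, -0.002, -0.0002, 0, -0.0], [0, 0, -0.0027, 0, 0, 0.0], [0, 0, -0.0027, -0.0006, 0, 0.0], [0, 0, -0.0027, -0.0017, 0, 0.0], [0, 0, -0.0027, -0.0028, 0, 0.0], [0, 0, -0.0027, -0.0038, 0, 0.0], [0, 0, -0.0027, -0.0049, 0, 0.0], [0, -0.0001, -0.0027, -0.0059, 0, 0.0]]
```

Emit:
carry_out:
  series:
    - [[0,-0.0002,-0.002,-0.0002,0,0],[0,0,-0.0027,0,0,0],[0,0,-0.0027,-0.0006,0,0],[0,0,-0.0027,-0.0017,0,0],[0,0,-0.0027,-0.0028,0,0],[0,0,-0.0027,-0.0038,0,0],[0,0,-0.0027,-0.0049,0,0],[0,-0.0001,-0.0027,-0.0059,0,0],[0,0,0,0,0,0],[0,0,0,0,0,0]]

```text
time_s: 11.75
eef_pos: [0.6322, 0.0769, 0.1532]
orientation: [0.465, 0.533, 0.465, -0.533]
contact_force: [-0.8, 0.6, -1.7]
gripper_width: 0.0152
```

```bash
python3 - <<'E'
from plan import *
p,R,s=tool();s0=cur_s(p)
rows(s0+np.cumsum([.0015]+[.002]*6+[.0015]))
show('w10.png',(200,50,420,270),2.7,1)
E
```

```text
t 11.75 p [0.6322 0.0769 0.1532] F [-0.77  0.64 -1.67] Ftool [ 1.67 -0.85 -0.53] T [-0.02 -0.06 -0.01] head 82.16 w 0.0152
s 0.0699 lateral(left+) -0.04mm yawerr -0.17
[[-0.0001, -0.0001, -0.0019, -0.0062, 0, 0.0], [0, -0.0001, -0.0026, -0.008, 0, 0.0], [0, -0.0001, -0.0026, -0.009, 0, 0.0], [0, -0.0001, -0.0026, -0.0101, 0, 0.0], [0, -0.0001, -0.0026, -0.0112, 0, 0.0], [0, -0.0001, -0.0026, -0.0122, 0, 0.0], [0, -0.0001, -0.0026, -0.0127, 0, 0.0], [0, 0, -0.002, -0.0095, 0, 0.0]]
```

View pics/cw10.png

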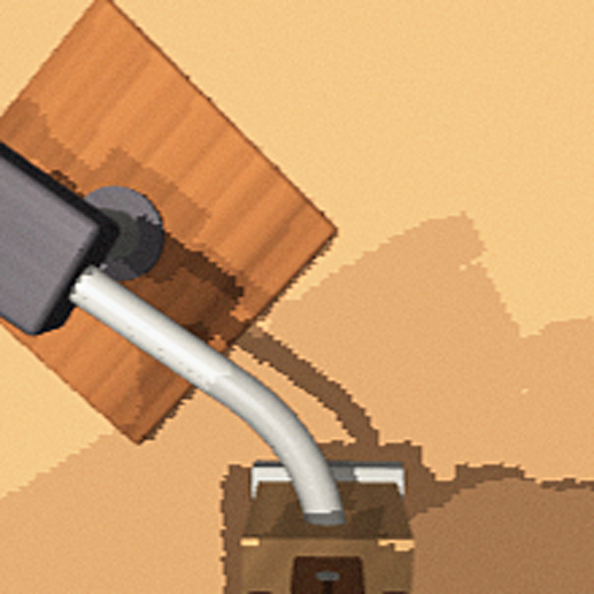

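Emit:
carry_out:
  series:
    - [[0,-0.0001,-0.002,-0.0062,0,0],[0,-0.0001,-0.0026,-0.008,0,0],[0,-0.0001,-0.0026,-0.009,0,0],[0,-0.0001,-0.0026,-0.0101,0,0],[0,-0.0001,-0.0026,-0.0112,0,0],[0,-0.0001,-0.0026,-0.0122,0,0],[0,-0.0001,-0.0026,-0.0127,0,0],[0,0,-0.002,-0.0095,0,0],[0,0,0,0,0,0],[0,0,0,0,0,0]]

```text
time_s: 12.63
eef_pos: [0.6323, 0.0916, 0.1532]
orientation: [0.527, 0.472, 0.527, -0.472]
contact_force: [0.3, -0.4, -1.4]
gripper_width: 0.0159
```

```bash
python3 - <<'E'
from plan import *
p,R,s=tool();s0=cur_s(p)
rows(s0+np.cumsum([.0015]+[.002]*6+[.0015]))
M=P('wrist');np.save('M11.npy',M)
show('w11.png',(200,50,420,270),2.7,1)
im=cv2.imread('pics/w11.png')
for c in cl(MOD['th'],np.linspace(0,.2,400))[0]:
    q=proj(M,[*c,.13])
    if 0<q[0]<640 and 0<q[1]<480: im[int(q[1]+.5),int(q[0]+.5)]=(0,255,0)
cv2.imwrite('pics/f11.png',cv2.resize(im[50:270,200:420],(594,594),interpolation=cv2.INTER_NEAREST))
E
```

```text
t 12.63 p [0.6323 0.0916 0.1532] F [ 0.26 -0.41 -1.39] Ftool [1.39 0.22 0.44] T [-0.01 -0.1  -0.01] head 96.34 w 0.0159
s 0.0848 lateral(left+) 0.15mm yawerr 0.10
[[-0.0001, 0.0002, -0.002, -0.009, 0, 0.0], [0, -0.0001, -0.0026, -0.0127, 0, 0.0], [0, -0.0001, -0.0026, -0.0127, 0, 0.0], [0, -0.0001, -0.0026, -0.0127, 0, 0.0], [0, -0.0001, -0.0026, -0.0127, 0, 0.0], [0, -0.0001, -0.0026, -0.0127, 0, -0.0], [0, -0.0001, -0.0026, -0.0127, 0, 0.0], [0, 0, -0.002, -0.0095, 0, 0.0]]
```

View pics/f11.png

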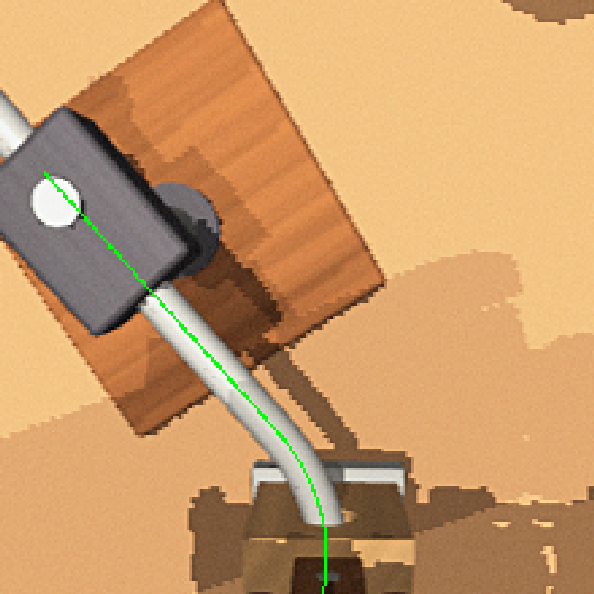

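Emit:
carry_out:
  series:
    - [[0,0.0002,-0.002,-0.009,0,0],[0,-0.0001,-0.0026,-0.0127,0,0],[0,-0.0001,-0.0026,-0.0127,0,0],[0,-0.0001,-0.0026,-0.0127,0,0],[0,-0.0001,-0.0026,-0.0127,0,0],[0,-0.0001,-0.0026,-0.0127,0,0],[0,-0.0001,-0.0026,-0.0127,0,0],[0,0,-0.002,-0.0095,0,0],[0,0,0,0,0,0],[0,0,0,0,0,0]]

```text
time_s: 13.52
eef_pos: [0.6284, 0.1055, 0.1532]
orientation: [0.591, 0.388, 0.591, -0.388]
contact_force: [-0.7, 0.2, -2.5]
gripper_width: 0.0152
```

```bash
python3 - <<'E'
from plan import *
p,R,s=tool();s0=cur_s(p);print(s['joint_pos'].round(2))
rows(s0+np.cumsum([.0015]+[.002]*6+[.0015]))
M=P('wrist');np.save('M12.npy',M)
show('w12.png',(200,50,420,270),2.7,1)
im=cv2.imread('pics/w12.png')
for c in cl(MOD['th'],np.linspace(0,.2,400))[0]:
    q=proj(M,[*c,.13])
    if 0<q[0]<640 and 0<q[1]<480: im[int(q[1]+.5),int(q[0]+.5)]=(0,255,0)
cv2.imwrite('pics/f12.png',cv2.resize(im[50:270,200:420],(594,594),interpolation=cv2.INTER_NEAREST))
E
```

```text
[ 0.14  0.51 -0.56  1.66  0.3   1.06 -0.1 ]
t 13.52 p [0.6284 0.1055 0.1532] F [-0.68  0.23 -2.46] Ftool [ 2.46 -0.53 -0.49] T [0.04 0.09 0.02] head 113.37 w 0.0152
s 0.0997 lateral(left+) 0.35mm yawerr 0.05
[[-0.0001, 0.0004, -0.002, -0.0093, 0, 0.0001], [0, -0.0001, -0.0026, -0.0127, 0, 0.0], [0, -0.0001, -0.0026, -0.0127, 0, 0.0], [0, -0.0001, -0.0026, -0.0127, 0, 0.0], [0, -0.0001, -0.0026, -0.0127, 0, 0.0], [0, 0, -0.0026, -0.0119, 0, 0.0], [0, 0, -0.0026, -0.0108, 0, 0.0], [0, 0, -0.002, -0.0074, 0, 0.0]]
```

View pics/f12.png

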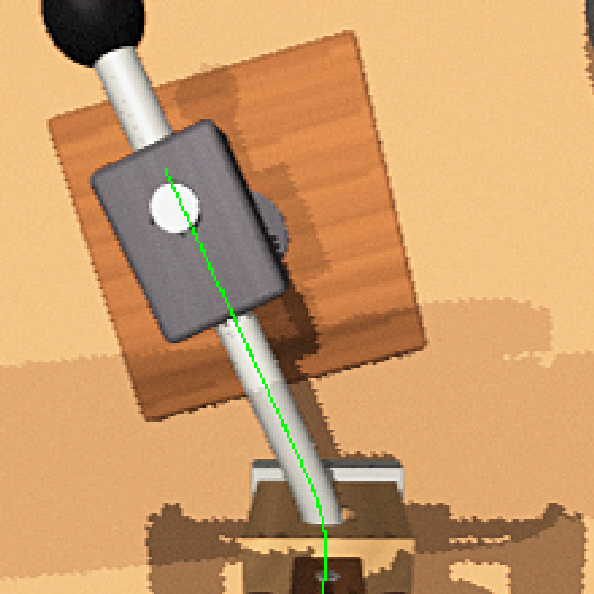

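Emit:
carry_out:
  series:
    - [[0,0.0004,-0.002,-0.0093,0,0],[0,-0.0001,-0.0026,-0.0127,0,0],[0,-0.0001,-0.0026,-0.0127,0,0],[0,-0.0001,-0.0026,-0.0127,0,0],[0,-0.0001,-0.0026,-0.0127,0,0],[0,0,-0.0026,-0.0119,0,0],[0,0,-0.0026,-0.0108,0,0],[0,0,-0.002,-0.0074,0,0],[0,0,0,0,0,0],[0,0,0,0,0,0]]

```text
time_s: 14.4
eef_pos: [0.6208, 0.1179, 0.1532]
orientation: [0.64, 0.301, 0.64, -0.301]
contact_force: [-1.5, -0.7, -1.2]
gripper_width: 0.0156
```

```bash
python3 - <<'E'
from plan import *
p,R,s=tool();s0=cur_s(p);print(s['joint_pos'].round(2))
rows(s0+np.cumsum([.0015]+[.002]*6+[.0015]))
M=P('wrist');np.save('M13.npy',M)
show('w13.png',(200,50,420,270),2.7,1)
im=cv2.imread('pics/w13.png')
for c in cl(MOD['th'],np.linspace(0,.2,400))[0]:
    q=proj(M,[*c,.13])
    if 0<q[0]<640 and 0<q[1]<480: im[int(q[1]+.5),int(q[0]+.5)]=(0,255,0)
cv2.imwrite('pics/f13.png',cv2.resize(im[50:270,200:420],(594,594),interpolation=cv2.INTER_NEAREST))
E
```

```text
[ 0.17  0.52 -0.63  1.67  0.34  1.07  0.13]
t 14.4 p [0.6208 0.1179 0.1532] F [-1.49 -0.66 -1.23] Ftool [ 1.23 -1.57 -0.44] T [-0.28  0.27 -0.04] head 129.6 w 0.0156
s 0.1144 lateral(left+) 0.34mm yawerr 0.22
[[-0.0002, 0.0005, -0.0019, -0.0057, 0, 0.0002], [0, 0, -0.0026, -0.0083, 0, 0.0], [0, 0, -0.0027, -0.0073, 0, 0.0], [0, 0, -0.0027, -0.0062, 0, 0.0], [0, 0, -0.0027, -0.0051, 0, 0.0], [0, 0, -0.0027, -0.0041, 0, 0.0], [0, 0, -0.0027, -0.003, 0, 0.0], [0, 0, -0.002, -0.0016, 0, 0.0]]
```

View pics/f13.png

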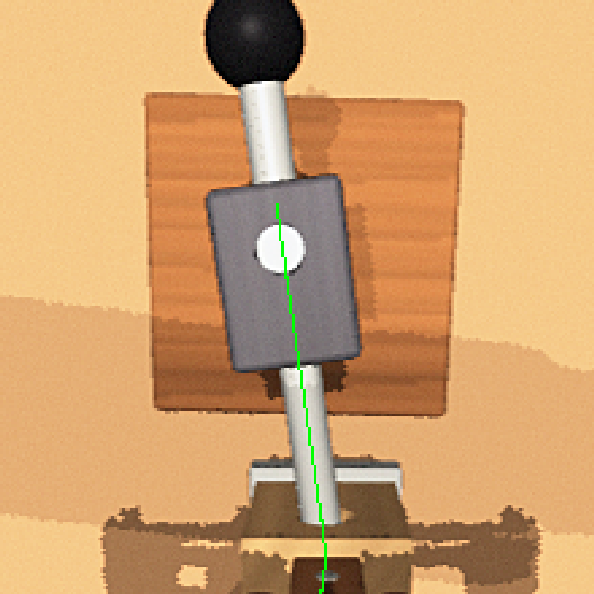

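Emit:
carry_out:
  series:
    - [[0,-0.0003,-0.002,-0.0057,0,0],[0,-0.0002,-0.0026,-0.0083,0,0],[0,0,-0.0027,-0.0073,0,0],[0,0,-0.0027,-0.0062,0,0],[0,0,-0.0027,-0.0051,0,0],[0,0,-0.002,-0.0041,0,0],[0,0,-0.0013,-0.002,0,0],[0,0,0,0,0,0],[0,0,0,0,0,0]]

```text
time_s: 15.2
eef_pos: [0.6127, 0.1269, 0.1534]
orientation: [0.657, 0.262, 0.657, -0.261]
contact_force: [-0.4, 0.1, -1.8]
gripper_width: 0.0158
```

```bash
python3 - <<'E'
from plan import *
p,R,s=tool();s0=cur_s(p);print(s['joint_pos'].round(2))
rows(s0+np.cumsum([.0015]+[.002]*6+[.0015]))
M=P('wrist');np.save('M14.npy',M)
show('w14.png',(200,50,420,270),2.7,1)
im=cv2.imread('pics/w14.png')
for c in cl(MOD['th'],np.linspace(0,.2,400))[0]:
    q=proj(M,[*c,.13])
    if 0<q[0]<640 and 0<q[1]<480: im[int(q[1]+.5),int(q[0]+.5)]=(0,255,0)
cv2.imwrite('pics/f14.png',cv2.resize(im[90:270,220:420],(800,720),interpolation=cv2.INTER_NEAREST)[:600])
E
```

```text
[ 0.18  0.51 -0.66  1.68  0.35  1.07  0.22]
t 15.2 p [0.6127 0.1269 0.1534] F [-0.39  0.09 -1.82] Ftool [ 1.82 -0.2  -0.35] T [-0.12  0.01 -0.04] head 136.6 w 0.0158
s 0.1267 lateral(left+) 0.22mm yawerr 0.14
[[0.0001, 0.0003, -0.002, -0.0013, 0, -0.0001], [0, 0, -0.0027, -0.0018, 0, 0.0], [0, 0, -0.0027, -0.0008, 0, 0.0], [0, 0, -0.0027, 0, 0, 0.0], [0, 0, -0.0027, 0, 0, 0.0], [0, 0, -0.0027, 0, 0, 0.0], [0, 0, -0.0027, 0, 0, 0.0], [0, 0, -0.002, 0, 0, 0.0]]
```

View pics/f14.png

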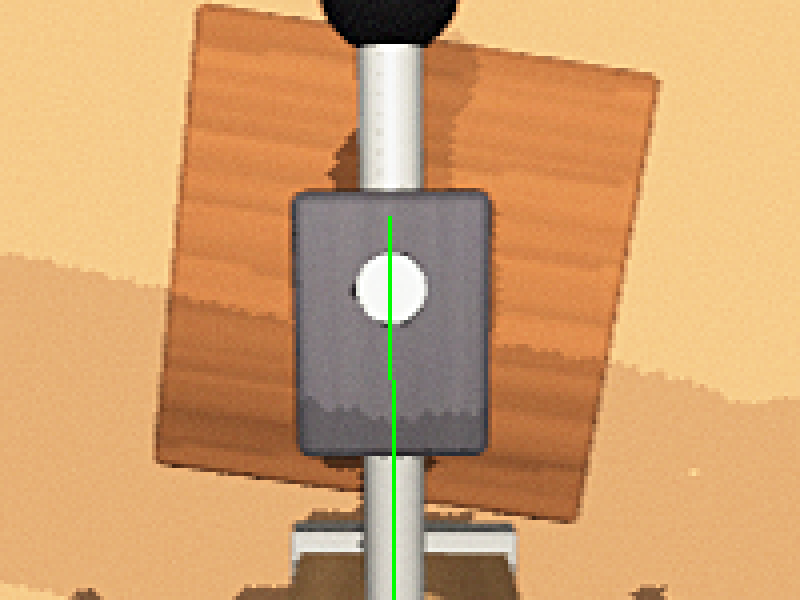

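```bash
python3 - <<'E'
from plan import *
p,R=rep();M=P('wrist')
print(R.as_matrix().round(4))
h=-R.as_matrix()[:,2]
for k in(0,.012,.03): print(proj(M,p+R.apply([.0233,0,-k])))
print(cur_s(p),pose(cur_s(p)))
for s in(.1267,.14,.15): print(s,proj(M,[*cl(MOD['th'],[s])[0][0],.13]), R.inv().apply(np.array([*cl(MOD['th'],[s])[0][0],.13])-p))
im=cv2.imread('pics/w14.png');cv2.imwrite('pics/w14d.png',cv2.convertScaleAbs(cv2.resize(im[190:290,265:375],(660,600),interpolation=cv2.INTER_CUBIC),alpha=1.4))
snap('side','s14.png');i=cv2.imread('pics/s14.png');cv2.imwrite('pics/s14c.png',cv2.resize(i[130:310,220:360],(630,600)[::1],interpolation=cv2.INTER_CUBIC))
E
```

```text
t 15.25 p [0.6127 0.1269 0.1534] F [-0.3  -0.55 -1.04] Ftool [ 1.04 -0.61  0.16] T [-0.11  0.03 -0.  ] head 136.58 w 0.0153
[[ 3.000e-04  6.873e-01  7.264e-01]
 [ 4.000e-04  7.264e-01 -6.873e-01]
 [-1.000e+00  5.000e-04 -1.000e-04]]
[318.19925127 254.37665462]
[318.16097388 237.67879944]
[318.1014161  211.69773804]
0.1267 (array([0.61283029, 0.12704928]), np.float64(2.38156043643607))
0.1267 [318.5589241  254.33337384] [ 2.33675409e-02  2.47605208e-04 -7.82063772e-06]
0.14 [318.28132255 235.80280641] [ 2.33686129e-02  8.41050008e-05 -1.33068156e-02]
0.15 [318.06660607 221.46996745] [ 2.33694189e-02 -3.88274861e-05 -2.33060599e-02]
```

View pics/w14d.png

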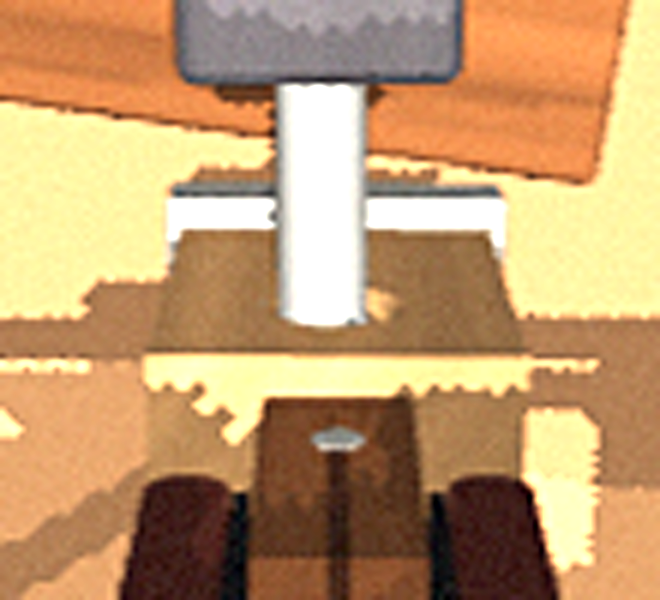

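View pics/s14c.png

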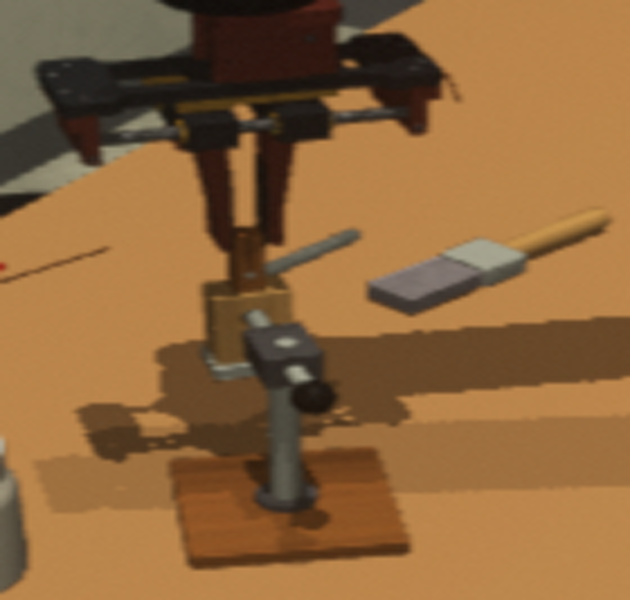

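Emit:
carry_out:
  series:
    - [[0,-0.001,-0.001,-0.001,0,0],[0,-0.0008,-0.002,-0.001,0,0],[0,0,-0.0027,-0.0008,0,0],[0,0,-0.0027,0,0,0],[0,0,-0.002,0,0,0],[0,0,-0.001,0,0,0],[0,0,0,0,0,0],[0,0,0,0,0,0]]

```text
time_s: 15.97
eef_pos: [0.6054, 0.1316, 0.1533]
orientation: [0.658, 0.259, 0.658, -0.259]
contact_force: [0.8, -0.9, -2.2]
gripper_width: 0.0153
```

```bash
python3 - <<'E'
from plan import *
p,R=rep();print(cur_s(p));show('w15.png',(265,180,375,280),6,1.4)
E
```

```text
t 15.97 p [0.6054 0.1316 0.1533] F [ 0.82 -0.89 -2.15] Ftool [ 2.15 -0.09  1.2 ] T [ 0.06 -0.1   0.03] head 137.1 w 0.0153
0.13520000000000001
```

View pics/cw15.png

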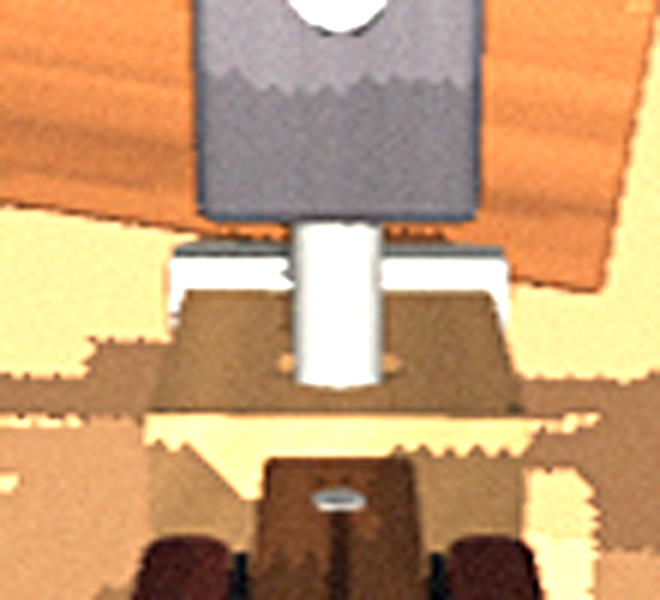

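Emit:
carry_out:
  series:
    - [[0,0,-0.002,0,0,0],[0,0,-0.003,0,0,0],[0,0,-0.004,0,0,0],[0,0,-0.004,0,0,0],[0,0,-0.004,0,0,0],[0,0,-0.003,0,0,0],[0,0,-0.002,0,0,0],[0,0,-0.001,0,0,0],[0,0,0,0,0,0],[0,0,0,0,0,0]]

```text
time_s: 16.85
eef_pos: [0.5929, 0.1431, 0.1533]
orientation: [0.658, 0.259, 0.658, -0.259]
contact_force: [0.2, 0.0, -1.8]
gripper_width: 0.0153
```

```bash
python3 - <<'E'
from plan import *
p,R=rep();print(cur_s(p));show('w16.png',(265,180,375,280),6,1.4)
E
```

```text
t 16.85 p [0.5929 0.1431 0.1533] F [ 0.2   0.02 -1.82] Ftool [1.82 0.15 0.13] T [ 0.   -0.1   0.01] head 137.09 w 0.0153
0.15230000000000002
```

View pics/cw16.png

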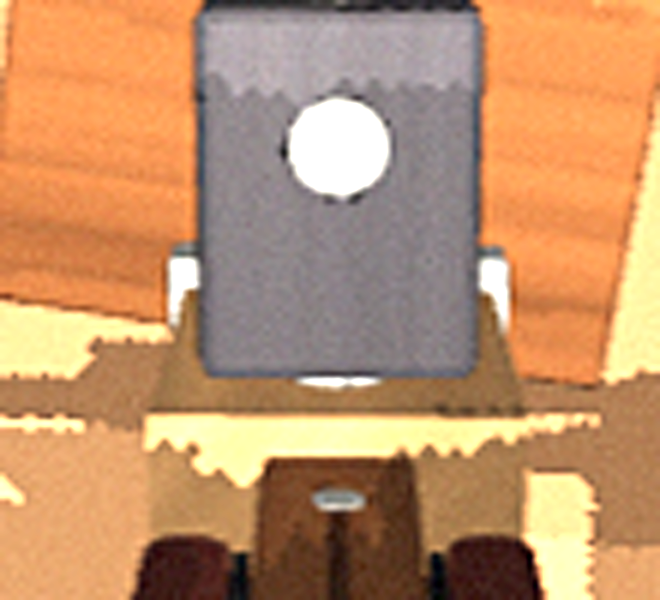

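Emit:
carry_out:
  series:
    - [[0,0,-0.0015,0,0,0],[0,0,-0.0015,0,0,0],[0,0,-0.0013,0,0,0],[0,0,-0.0013,0,0,0],[0,0,0,0,0,0],[0,0,0,0,0,0]]

```text
time_s: 17.4
eef_pos: [0.5904, 0.1454, 0.1535]
orientation: [0.659, 0.259, 0.658, -0.259]
contact_force: [2.7, -2.5, -0.4]
gripper_width: 0.0154
```

Emit:
carry_out:
  series:
    - [[0,0,-0.0007,0,0,0],[0,0,0,0,0,0]]

```text
time_s: 17.57
eef_pos: [0.5898, 0.1461, 0.1535]
orientation: [0.658, 0.259, 0.658, -0.259]
contact_force: [3.2, -2.3, -0.6]
gripper_width: 0.0157
```

Emit:
carry_out:
  series:
    - [[0,0,-0.0007,0,0,0],[0,0,0,0,0,0]]

```text
time_s: 17.73
eef_pos: [0.5892, 0.1468, 0.1535]
orientation: [0.658, 0.259, 0.658, -0.259]
contact_force: [2.7, -3.1, 0.7]
gripper_width: 0.0157
```

```bash
python3 - <<'E'
from plan import *
p,R=rep();print(cur_s(p));show('w17.png',(265,180,375,280),6,1.4)
snap('side','s17.png');i=cv2.imread('pics/s17.png');cv2.imwrite('pics/s17c.png',cv2.resize(i[170:270,230:330],(600,600),interpolation=cv2.INTER_CUBIC))
E
```

```text
t 17.73 p [0.5892 0.1468 0.1535] F [ 2.71 -3.14  0.67] Ftool [-0.67 -0.45  4.12] T [-0.78 -0.86 -0.01] head 137.09 w 0.0157
0.1575
```

View pics/cw17.png

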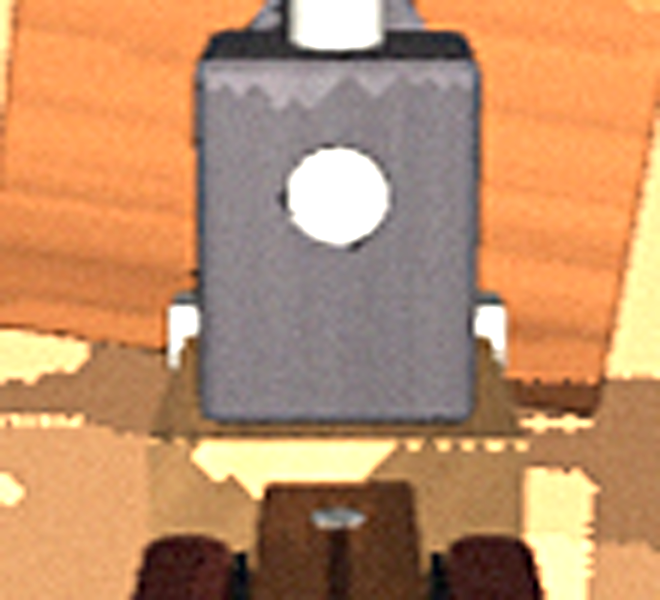

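View pics/s17c.png

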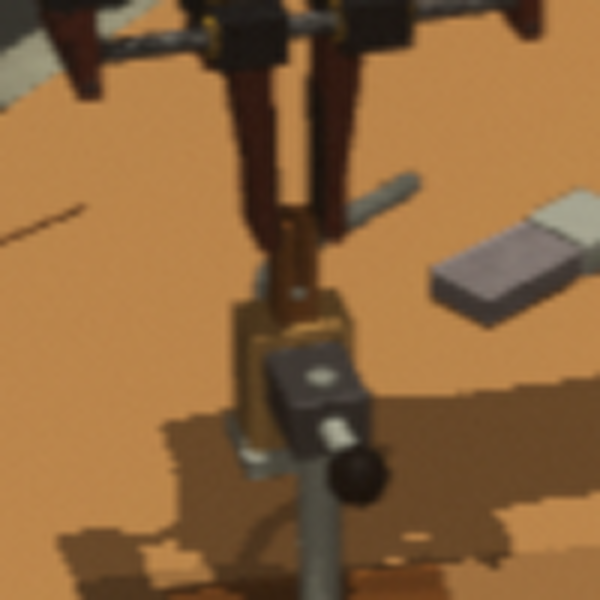

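```bash
python3 - <<'E'
from plan import *
M=P('wrist');p,R,s=tool();h=-R.as_matrix()[:,2];n=R.as_matrix()[:,1]
def fwd(y,x,z): # crop px -> forward coordinate rel TCP at height z
    q=atz(M,(265+x/6-.4,180+y/6-.4),z);return ((q-p)@h*1e3).round(2)
print('clamp top front edge',fwd(418,340,.142),'clamp rear top',fwd(60,340,.142),'post cap',fwd(197,338,.143))
for zz in(.146,.147,.148,.149): print('block top edge',zz,fwd(437,340,zz))
for zz in(.094,.096,.098): print('sole front top',zz,fwd(299,180,zz), 'block/sole',fwd(340,190,zz))
snap('top','t17.png');i=cv2.imread('pics/t17.png');cv2.imwrite('pics/t17c.png',cv2.resize(i[170:250,280:380],(750,600),interpolation=cv2.INTER_CUBIC))
E
```

```text
clamp top front edge 7.66 clamp rear top 46.42 post cap 32.26
block top edge 0.146 6.86
block top edge 0.147 7.21
block top edge 0.148 7.55
block top edge 0.149 7.89
sole front top 0.094 8.12 block/sole 2.52
sole front top 0.096 8.65 block/sole 3.11
sole front top 0.098 9.19 block/sole 3.69
```

View pics/t17c.png

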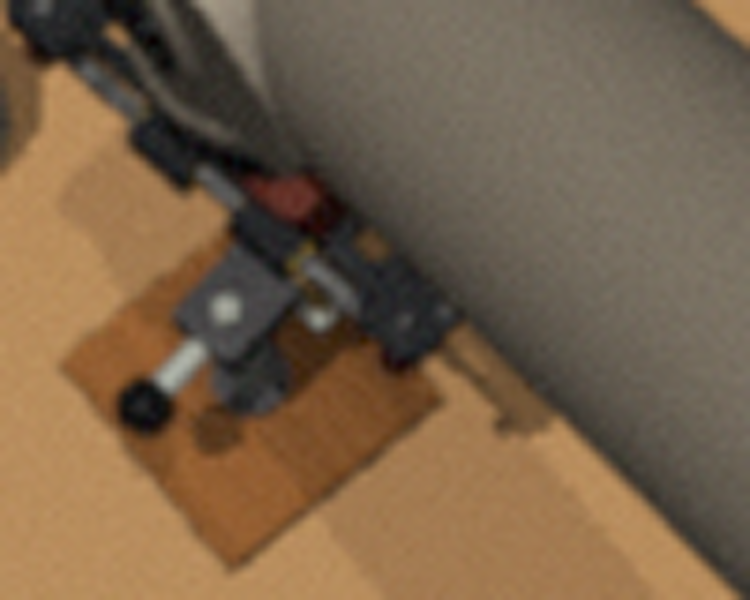

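Emit:
carry_out:
  series:
    - [[0,0,0.0002,0,0.009,0],[0,0,0.0002,0,0.009,0],[0,0,0,0,0.006,0],[0,0,0,0,0,0],[0,0,0,0,0,0]]

```text
time_s: 18.3
eef_pos: [0.5886, 0.1466, 0.1527]
orientation: [0.632, 0.268, 0.683, -0.249]
contact_force: [0.8, -2.1, -2.3]
gripper_width: 0.0153
```

```bash
cat > chk.py <<'E'
from plan import *
f=sys.argv[1]
p,R=rep();M=P('wrist');print('tilt',R.as_matrix()[:,0].round(3));show(f,(255,170,385,290),5,1.4)
E
python3 chk.py w18.png
```

```text
t 18.3 p [0.5886 0.1466 0.1527] F [ 0.79 -2.15 -2.26] Ftool [ 2.1  -1.03  2.21] T [-0.38 -0.43  0.06] head 137.07 w 0.0153
tilt [-0.057  0.052 -0.997]
```

View pics/cw18.png

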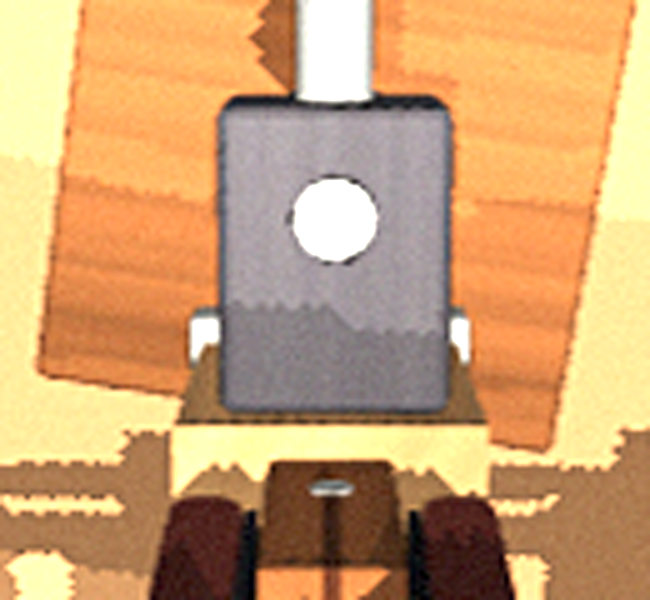

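```bash
cat > edges.py <<'E'
from plan import *
# args: clampfront clamprear blocktop soletop blocksole (crop y)
a=[float(v) for v in sys.argv[1:]]
M=P('wrist');p,R,s=tool();h=-R.as_matrix()[:,2];h[2]=0;h/=np.linalg.norm(h)
f=lambda y,x,z:((atz(M,(255+x/5-.4,170+y/5-.4),z)-p)@h*1e3).round(2)
print('clamp',f(a[0],335,.142),f(a[1],335,.142),'block top',f(a[2],335,.148),'sole',f(a[3],205,.096),'block/sole',f(a[4],205,.096))
bt=f(a[2],335,.148);bs=f(a[4],205,.096);print('tilt deg bottom lag',np.degrees((bt-bs)/52),'bore to stop est',(f(a[0],335,.142)+f(a[1],335,.142))/2-(bs+(bt-bs)*34/52-12))
E
python3 edges.py 410 105 424 312 347
```

```text
clamp 7.02 46.41 block top 6.74 sole 10.99 block/sole 5.39
tilt deg bottom lag 1.487486583512715 bore to stop est 32.442307692307686
```

Emit:
carry_out:
  series:
    - [[0,0,-0.0005,0,0.003,0],[0,0,-0.0004,0,0.003,0],[0,0,0,0,0,0],[0,0,0,0,0,0]]

```text
time_s: 18.68
eef_pos: [0.5886, 0.147, 0.1532]
orientation: [0.626, 0.271, 0.688, -0.246]
contact_force: [1.7, -3.1, -2.5]
gripper_width: 0.0154
```

```bash
python3 chk.py w19.png
```

```text
t 18.68 p [0.5886 0.147  0.1532] F [ 1.73 -3.06 -2.54] Ftool [ 2.22 -1.06  3.58] T [-0.58 -0.62 -0.04] head 137.09 w 0.0154
tilt [-0.069  0.064 -0.996]
```

View pics/cw19.png

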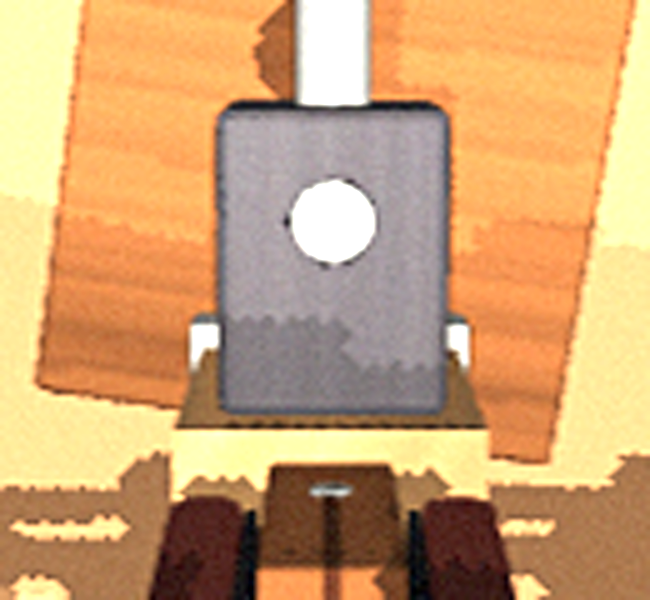

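```bash
python3 edges.py 412 110 429 315 351
```

```text
clamp 6.84 45.93 block top 6.06 sole 11.45 block/sole 5.69
tilt deg bottom lag 0.40768150807385417 bore to stop est 32.45307692307692
```

Emit:
carry_out:
  series:
    - [[0,0,0,0,0,0],[0,0,0,0,0,0],[0,0,0,0,0,0],[0,0,0,0,0,0],[0,0,0,0,0,0],[0,0,0,0,0,0]]
  claw: 0

```text
time_s: 19.23
eef_pos: [0.5886, 0.1473, 0.1534]
orientation: [0.626, 0.27, 0.688, -0.246]
contact_force: [1.0, -0.1, -0.6]
gripper_width: 0.0437
```

```bash
python3 chk.py w20.png
```

```text
t 19.23 p [0.5886 0.1473 0.1534] F [ 1.04 -0.08 -0.58] Ftool [0.5  0.65 0.86] T [-0.05 -0.22 -0.  ] head 137.11 w 0.0437
tilt [-0.069  0.064 -0.996]
```

View pics/cw20.png

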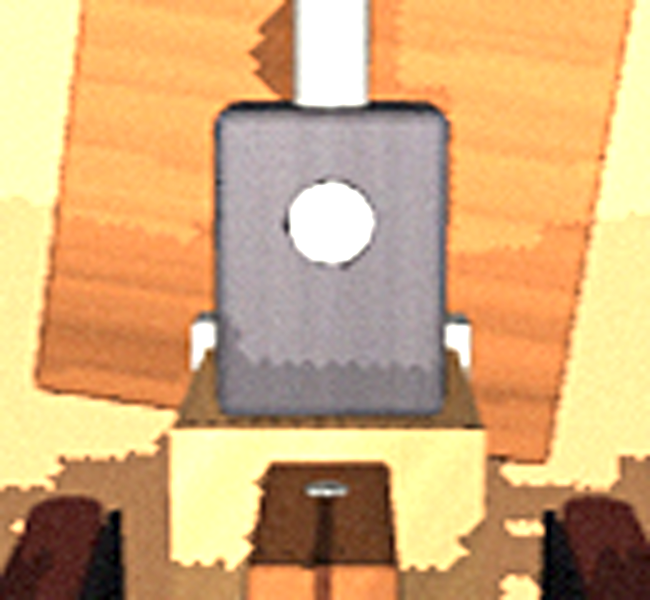

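Emit:
carry_out:
  series:
    - [[-0.01,0,0,0,0,0],[-0.02,0,0,0,0,0],[-0.03,0,0,0,0,0],[-0.035,0,0,0,-0.01,0],[-0.035,0,0,0,-0.02,0],[-0.02,0,0.01,0,0,0],[-0.01,0,0.01,0,0,0],[0,0,0,0,0,0],[0,0,0,0,0,0],[0,0,0,0,0,0]]

```text
time_s: 20.12
eef_pos: [0.6052, 0.1303, 0.2713]
orientation: [0.657, 0.259, 0.659, -0.259]
contact_force: [0.5, 0.0, -0.1]
gripper_width: 0.0437
```

```bash
python3 - <<'E'
from plan import *
p,R=rep();M=P('wrist');np.save('M21.npy',M);show('w21.png',(200,60,440,300),2.5,1.3)
snap('side','s21.png');i=cv2.imread('pics/s21.png');cv2.imwrite('pics/s21c.png',cv2.resize(i[170:290,180:360],(800,533),interpolation=cv2.INTER_CUBIC))
E
```

```text
t 20.12 p [0.6052 0.1303 0.2713] F [ 0.47  0.04 -0.11] Ftool [0.11 0.35 0.32] T [-0.01 -0.15 -0.03] head 137.03 w 0.0437
```

View pics/cw21.png

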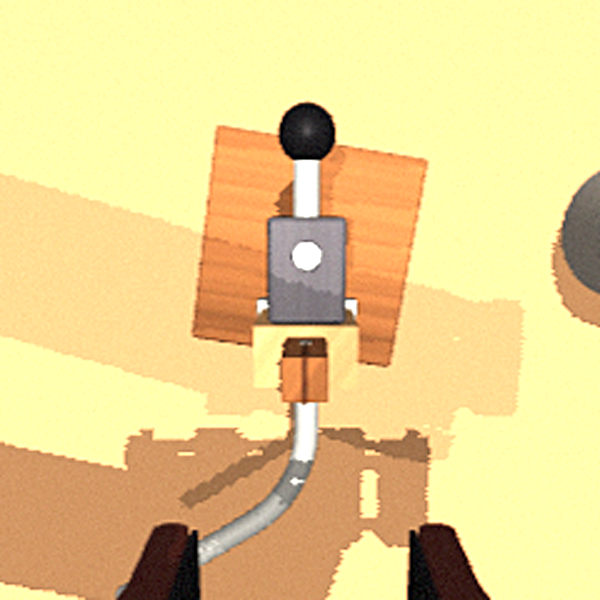

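View pics/s21c.png

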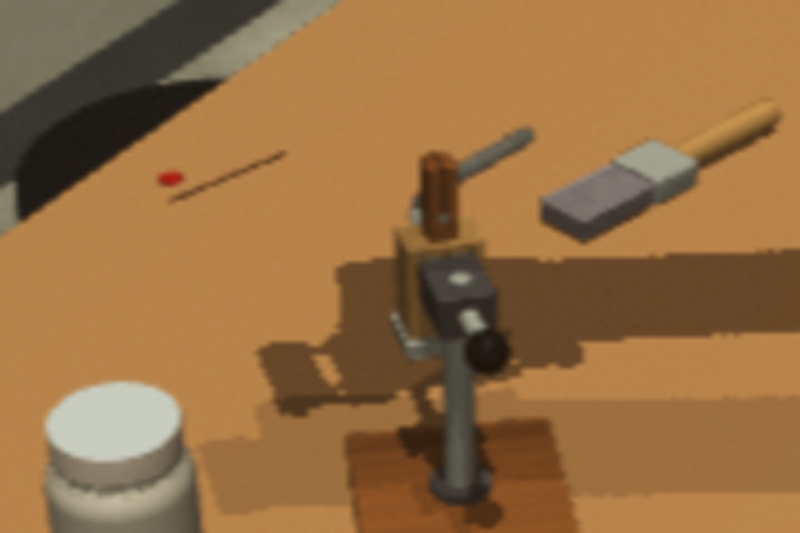

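```bash
python3 - <<'E'
from h import *
i=cv2.imread('pics/w21.png');cv2.imwrite('pics/w21d.png',cv2.convertScaleAbs(cv2.resize(i[135:235,290:354],(512,800),interpolation=cv2.INTER_CUBIC)[200:800],alpha=1.3))
E
```

```text
(no output)
```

View pics/w21d.png

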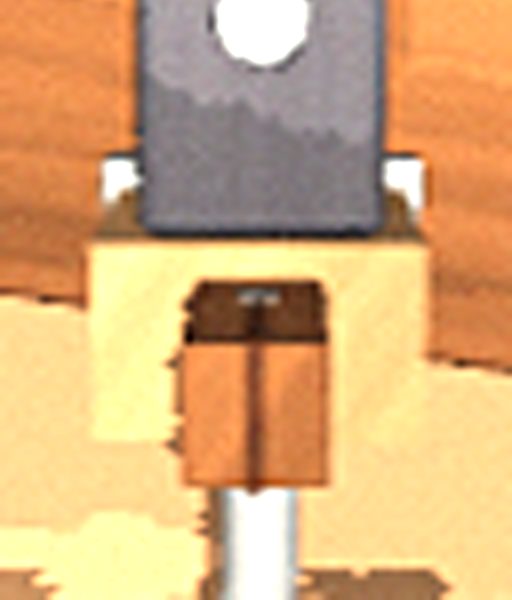

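```bash
python3 - <<'E'
from h import *
M=np.load('M21.npy');p,R,s=tool();h=-R.as_matrix()[:,2];h[2]=0;h/=np.linalg.norm(h)
y=lambda c:(c+200)/8+135-.44
f=lambda v,z:((atz(M,(322,v),z)-p)@h*1e3).round(2)
cf,cr=f(y(232),.142),f(60+218/2.5-.3,.142);bf,br=f(y(240),.1465),f(y(440),.1465);sf=f(y(155),.094)
stf=f(y(342),.1885),f(y(485),.1885)
print('clamp',cf,cr,'block top',bf,br,'sole front',sf,'stem top',stf,'tilt',np.degrees(((bf-12)-(sf-16))/52), np.degrees((np.mean(stf)-(bf-12))/42))
i0,i1=cv2.imread('pics/s0.png'),cv2.imread('pics/s21.png')
d=cv2.absdiff(i0,i1).max(2)
for n,r in(('jar',(188,258,225,311)),('small',(260,329,294,380)),('brush',(301,194,355,224))): print(n,d[r[1]:r[3],r[0]:r[2]].mean().round(1))
bot.camera('side')
for n in('jar','small_jar','brush'): print(n,[np.round(q['rect']).tolist() for q in bot.trace('side',n)][:1])
E
```

```text
clamp 30.12 69.12 block top 29.79 5.38 sole front 34.01 stem top (np.float64(25.1), np.float64(9.7)) tilt -0.2424052210168855 -0.5320322383357653
jar 4.9
small 5.1
brush 4.7
jar [[189.0, 257.0, 228.0, 310.0]]
small_jar [[258.0, 328.0, 292.0, 380.0]]
brush [[301.0, 193.0, 357.0, 223.0]]
```

```bash
python3 -c "
from station import bot
print(bot.close_job())"
```

```text
the job is handed in; nothing more can be done
None
```

The carrier is threaded onto the wooden stand's rail, seated against the clamp and released. I handed the job in at about 20 s of the 72 s allowed.

**What I did:** I gripped the stem, threaded the bore onto the tip and slid the carrier along the free leg, round the bend of about 58° and up to the clamp. The sensed force never read above about 5 N.

**Last checks:**
- After release and retreat, the wrist view put the block's front edge about 0.3 mm from the clamp face, which is within the measuring error. Before release it was touching at about 3.6 N.
- The carrier hangs upright to about 0.5°.
- The gripper is clear of everything.
- The two jars and the brush are where they were, to within a few pixels in the side view.

**What disagreed:**
- **Wrist camera calibration:** it was about 2 mm off sideways once the wrist had turned, so the block rubbed one wall of the bore lightly. I re-centred it by eye from the image.
- **Clamp position:** contact came about 3 mm sooner than planned. I had misjudged the height of the cap on the post, which put the clamp too far along.
- **Tilt at the clamp:** the block then tilted about 4–5° in the grip. I levelled it by tilting the tool, pressed it home lightly and only then let go.

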